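# Strip the topping chopper down for washing

### The job

Strip the topping chopper down for washing up: unscrew the black cap from its threaded neck, lift the cover plate off its pins, and put both in the steel tray. Then use the scraper block, never the fingers, to push every chocolate chunk on the feed deck down the open throat, and put the scraper in the tray as well. Leave the jar, tin and spoon where they are.

Things in the scene. Friction and masses are not known exactly. Their poses are not given: they have to be found in the camera images.
- chopper: Topping chopper, a fixed white machine 400 (x) x 206 (y) mm. Origin: on the table under its middle; x points from the feed deck at the front (robot side) to the motor at the back, z up. Its motor housing runs from x = 162 to 238 mm and is 102 mm high. Two upright locating pins, 6 mm thick, stand 14 mm above the deck at x = 130 mm, y = +-65 mm.
- deck (a point): Centre of the flat steel feed deck's surface, 75 mm above the table. The deck reaches 80 mm either way in x (chopper's axes) and ends at the throat; it lies between side rims with inner faces at y = +-93 mm and a front rim with its inner face 80 mm in front of this point. Rims stand 10 mm above the deck.
- throat (a point): Centre of the throat's mouth at deck height: an open slot under the cover, 50 mm long (x) and 180 mm wide (y), with a floor 61 mm below the deck. What is pushed over its front edge, 25 mm before this point, drops in and counts as cleared.
- neck (a point): Centre of the top of the upright threaded neck, 132 mm above the table, 40 mm across its thread. It rises behind the throat, 78 mm behind the chopper's origin. The cap covers it at the start.
- cap: Round black screw cap, 56 mm diameter, 42 mm high, closed on top. Origin: centre of its lower rim, z up its axis. At the start screwed fully down, lower rim 100 mm above the table, holding the cover down. Unscrews counter-clockwise from above: about 0.75 to 0.85 turn in all, rising 16 mm per turn (1 mm play), then lifts off. Turns easily, stays where left; cannot be pulled off earlier.
- cover: Aluminium cover plate on the deck over the throat, 160 (x) x 170 (y) x 5 mm, about 0.32 kg. Round hub in its middle, 52 mm outer, 45 mm inner diameter, top 24 mm above the underside: grip it there once the cap is off. Origin: centre of its underside, z up. The neck passes through the hub; two 10 mm holes fit over the pins. It must rise 58 mm to clear the neck.
- scraper: White plastic scraper block, standing on its foot on the chopping board. Foot 28 (x) x 110 (y) x 14 mm high; on it an upright grip rib 16 (x) x 80 (y) mm whose top is 55 mm above the underside. Origin: centre of the underside, z up, y along the foot.
- chunk1: Chocolate chunk, dark brown, 26 x 20 x 14 mm, lying loose on the feed deck (absent in some starts). Origin: centre of its underside as built.
- chunk2: Chocolate chunk, dark brown, 26 x 20 x 14 mm, lying loose on the feed deck (absent in some starts). Origin: centre of its underside as built.
- chunk3: Chocolate chunk, dark brown, 26 x 20 x 14 mm, lying loose on the feed deck (absent in some starts). Origin: centre of its underside as built.
- chunk4: Chocolate chunk, dark brown, 26 x 20 x 14 mm, lying loose on the feed deck (absent in some starts). Origin: centre of its underside as built.
- chunk5: Chocolate chunk, dark brown, 26 x 20 x 14 mm, lying loose on the feed deck (absent in some starts). Origin: centre of its underside as built.
- chunk6: Chocolate chunk, dark brown, 26 x 20 x 14 mm, lying loose on the feed deck (absent in some starts). Origin: centre of its underside as built.
- tray: Fixed shallow steel washing-up tray, 360 (x) x 270 (y) mm outside, 26 mm high, walls and floor 5 mm thick, empty at the start. Origin: centre of its underside. It lies to the left or to the right of the chopper.
- board: Fixed wooden chopping board, 340 (x) x 260 (y) x 12 mm, on the other side of the chopper; the scraper and a spoon lie on it. Origin: centre of its underside.
- jar: Bystander: amber glass jar, 72 mm diameter, 100 mm high. Origin: centre of its underside.
- tin: Bystander: low aluminium tin, 74 mm diameter, 45 mm high. Origin: centre of its underside.
- spoon: Bystander: steel spoon, 190 mm long, lying on the chopping board.

How it is judged:
By the outcome, as a careful person would: the job done as asked, in the order asked, and still so for the second after the job is handed in, with the robot touching nothing.
Of chunk1, chunk2, chunk3, chunk4, chunk5, chunk6 only 3 to 6 are there at a start; the rules pass over those that are not, and their reading is None.
At some moment in a run one of scraper, chunk1, chunk2, chunk3, chunk4, chunk5, chunk6 may be knocked a few centimetres aside while the robot is not near it.
It also fails if it takes over 192 s, if anything falls off the work surface, if the arm or the gripper's body presses on something with over 40 N, if the wrist force passes 120 N, or if a joint passes its speed limit or range.

### The arm

A 6-joint arm with a two-finger parallel gripper is mounted at the origin on the work surface. World frame = base frame: x ahead of the robot, y to its left, z up, the work surface at z = 0. Lengths are in m, angles in rad, forces in N, time in s.
With the tool pointing down it reaches from about 0.375 to 0.975 m from the base axis. Payload 3.8 kg.
Tool frame: the origin (TCP) lies where the fingers leave the gripper's body, on its centre line; the fingertips stand 73 mm ahead of it and the grasp point (between the pads) lies 54 mm ahead of it; z points along the fingers, y is the line along which they close (so a half turn about z gives the same grasp; the last joint's range is limited). The gripper opens to 85 mm and grips with 20 to 120 N. Pads are 22 mm wide; open, the fingers measure 114 mm over their backs; the gripper's body (76 mm by 85 mm) begins 54 mm behind the grasp point. The pads swing forward as they close: fully open they stand 13 mm farther back than shut.
Start: joints at [-1.385, 0.264, 1.604, -0, 1.274, -0.037], TCP at [0.149, -0.658, 0.304] pointing down, gripper open.
Joint ranges: [-2.63, 2.63], [-0.94, 2.18], [0.31, 2.57], [-1.31, 4.45], [0, 2.66], [-2.55, 2.55]. Speed limits (rad/s): [2.57, 2.57, 3.14, 3.14, 3.14, 3.14].

### API

Orientations are given as a rotation vector (axis times angle).
In Python, from workcell import read_state, viewer, bot gives the robot as it stands.
- The arm moves only by the tool jog_arm, never from a script. Its argument "increments" is a list that holds one entry, the list of rows, each a list of 7 numbers: the shift along the tool's x, y, z in units of 30 mm (1.0 is 30 mm), then the turn, a rotation vector about the tool's x, y, z in units of 6 degrees (1.0 is 6 degrees), then the opening, from -1 (shut) to 1 (fully open). A call has exactly 5 rows; each row shifts and turns the commanded pose from where the row before left it, along the tool's axes as they then stand; what a row does not reach is not made up. A row lasts 1/12 s, in which the tool goes at most 41.7 mm and 7.16 degrees, less where a joint would pass 70% of its speed; a pose out of reach is approached as far as the arm can. A call is refused whole if a number of a shift passes 1 or a number of a turn 1, either way. A call with a gripper value outside its range is refused whole. The fingers move at their own pace and stop on an object; "force" is the grip in N (left out, the last holds). Time passes only in rows, so rows that do not move let the fingers close, or fill a call up. It gives the time, the measured TCP pose, the force, the opening and the grip force at its end, in the units of the state.
- read_state(): the state, without advancing time (a new reading comes with each control period).
- viewer.read_camera(name): name is "side" or "top" or "wrist"; returns (picture, depth): 400x640x3 uint8, blue, green, red; 400x640 float32, m along the optical axis (not along the pixel's ray), 0 where there is no reading.
- viewer.camera_params(name): a dict with "fx", "fy", "cx", "cy" (pixels), "R" (3x3) and "t" (3): a world point X has camera coordinates R X + t; the wrist camera has in their place "hand_eye" (4x4, takes a point from camera to tool coordinates, whose origin is the TCP and whose axes are the flange's). Camera axes: x right, y down, z forward; pixel columns grow to the right and rows downward; lengths in m; the calibration is good to about 2 mm. A picture is of the moment at which its call begins: read the wrist's pose just before it. camera_params takes no time and is no camera call.
- bot.finish_job(): hands the job in; it is judged then, once.
The state is a dict: "time": time; "q": joint angles; "joint_vel": joint speeds; "joint_torque": joint torques, N m; "tool_pos": TCP position; "tcp_rot": TCP orientation; "wrist_force": force on the tool from outside, world axes, zero at the start; "torque": the same for the moment, N m; "width": opening from 0.0 (shut) to 1.0 (fully open); "grip_force": force on a finger pad.
Only numpy, scipy, OpenCV 4.12 (cv2) and the standard library are available. Lean on these libraries where they do the work, as an engineer would, in place of code of your own. Each camera call takes 0.05 s, during which the arm holds its last target. There are 200 camera calls.

## Working session

There is one attempt and no reset: what is moved stays moved. The work goes in short steps, Python scripts to look and compute and a tool call to move; the robot and the scene stay as the last step left them, time stands still between calls to the robot, and variables do not carry over. Pictures are saved under pics/ and viewed, at most 14 in all, crops included, and the job is handed in when it is done.

Besides the shell and the picture viewer there is one more tool, called by a JSON object that holds its "api" and its "payload", one argument or row to a line. jog_arm: Moves the arm, as the interface text tells. Its arguments: {"type":"object","properties":{"increments":{"type":"array","items":{"type":"array","items":{"type":"array","items":{"type":"number"}}}},"force":{"type":"number"}},"required":["increments"]}

```bash
ls; mkdir -p pics
cat > h.py <<'E'
import numpy as np, cv2
from scipy.spatial.transform import Rotation as Ro
from workcell import read_state, viewer, bot
def cam(n):
    s=read_state(); im,d=viewer.read_camera(n); p=viewer.camera_params(n)
    K=np.array([[p['fx'],0,p['cx']],[0,p['fy'],p['cy']],[0,0,1]])
    if 'hand_eye' in p:
        T=np.eye(4);T[:3,:3]=Ro.from_rotvec(s['tcp_rot']).as_matrix();T[:3,3]=s['tool_pos'];T=T@np.array(p['hand_eye'])
    else:
        T=np.eye(4);T[:3,:3]=p['R'];T[:3,3]=p['t'];T=np.linalg.inv(T)
    return im,d,K,T
def pt(d,K,T,u,v,z=None):
    r=np.linalg.inv(K)@[u,v,1]
    if z is None: return T[:3,:3]@(r*d[int(v),int(u)])+T[:3,3]
    w=T[:3,:3]@r; return T[:3,3]+w*(z-T[2,3])/w[2]
def st():
    s=read_state();R=Ro.from_rotvec(s['tcp_rot']).as_matrix()
    print('t',round(s['time'],2),'pos',np.round(s['tool_pos'],4),'x',np.round(R[:,0],3),'y',np.round(R[:,1],3),'z',np.round(R[:,2],3),'q',np.round(s['q'],2),'w',round(s['width'],3),'gf',s['grip_force'],'F',np.round(s['wrist_force'],1))
    return s
def save(n,im,d,K,T): cv2.imwrite(f'pics/{n}.png',im); np.savez(f'{n}.npz',im=im,d=d,K=K,T=T)
def load(n): z=np.load(f'{n}.npz'); return z['im'],z['d'],z['K'],z['T']
E
python3 - <<'E'
from h import *
st()
for n in ('top','side'):
    c=cam(n); save(n+'0',*c); print(n,c[2].round(1).tolist(),c[3].round(3).tolist())
p=viewer.camera_params('wrist'); print(np.round(p['hand_eye'],3).tolist(),p['fx'])
a=cv2.imread('pics/top0.png');b=cv2.imread('pics/side0.png')
E
```

```text
pics
t 0.0 pos [ 0.1491 -0.6578  0.3025] x [0.975 0.221 0.   ] y [ 0.221 -0.975 -0.002] z [-0.     0.002 -1.   ] q [-1.38  0.26  1.61  0.    1.27 -0.04] w 0.999 gf 0.0 F [ 0.7  0.3 -0.2]
top [[370.5, 0.0, 317.7], [0.0, 370.5, 199.2], [0.0, 0.0, 1.0]] [[0.005, -0.99, 0.139, 0.403], [-1.0, -0.006, -0.008, 0.024], [0.008, -0.139, -0.99, 0.971], [0.0, 0.0, 0.0, 1.0]]
side [[466.1, 0.0, 324.6], [0.0, 466.1, 198.6], [0.0, 0.0, 1.0]] [[-0.831, -0.406, 0.38, 0.101], [-0.556, 0.613, -0.561, 0.582], [-0.005, -0.678, -0.735, 0.893], [0.0, 0.0, 0.0, 1.0]]
[[-0.0, -0.957, -0.291, 0.074], [1.0, -0.0, -0.0, -0.001], [0.0, -0.291, 0.957, -0.07], [0.0, 0.0, 0.0, 1.0]] 333.13607108349674
```

View pics/top0.png

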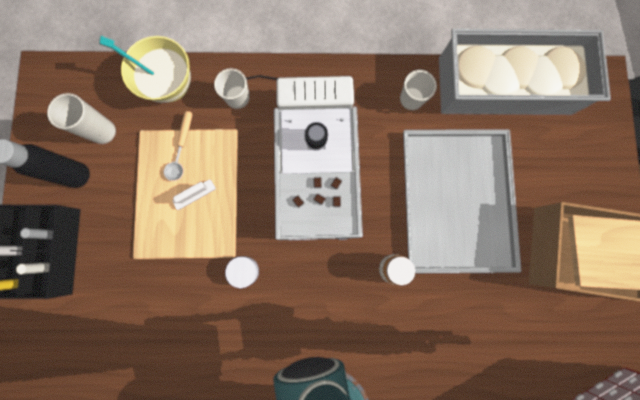

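View pics/side0.png

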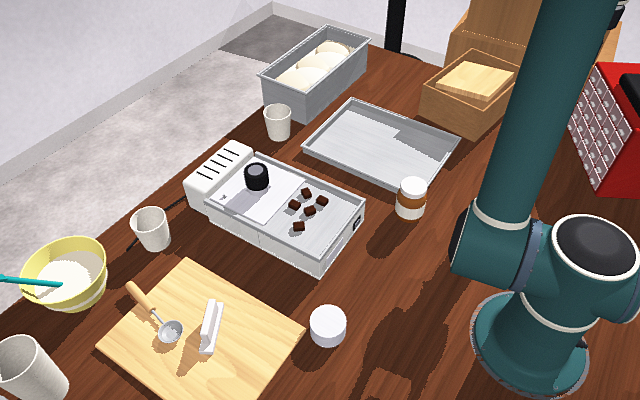

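Run:
```python
from h import *
t=load('top0')[1:]; s=load('side0')[1:]
for n,u,v in [('captop',316,132),('jar',398,268),('tin',241,271),('scr rib L',178,203),('scr rib R',210,186),('c1',317,183),('c2',336,183),('c3',298,201),('c4',319,200),('c5',337,201),('trayNL',407,270),('trayNR',519,270),('trayFL',406,132),('trayFR',510,132),('deck',310,225)]:
    print(n,pt(*t,u,v).round(4))
for n,u,v in [('captop',257,170),('jar',412,184),('ribfar',213,302),('ribnear',209,350)]: print('side',n,pt(*s,u,v).round(4))
# chopper rims: points with z 0.078-0.09 in the region
im,d,K,T=load('top0')
V,U=np.mgrid[:400,:640]; P=np.stack([(U-K[0,2])/K[0,0]*d,(V-K[1,2])/K[1,1]*d,d],-1)@T[:3,:3].T+T[:3,3]
np.save('P0.npy',P)
m=(P[...,2]>.07)&(P[...,2]<.1)&(abs(P[...,1])<.25)&(P[...,0]>.3)&(P[...,0]<.75)&(U>260)&(U<370)
n,l,stt,c=cv2.connectedComponentsWithStats(m.astype(np.uint8)); i=1+stt[1:,4].argmax()
q=P[l==i]; print('deck rect',cv2.minAreaRect((q[:,:2]*1000).astype(np.float32)),q.min(0),q.max(0))
# cap circle at z>.13
m=(P[...,2]>.125)&(U>295)&(U<340)&(V>115)&(V<155);q=P[m];print('cap',len(q),cv2.minEnclosingCircle((q[:,:2]*1000).astype(np.float32)),np.median(q[:,2]))
m=(P[...,2]>.045)&(U>165)&(U<225)&(V>170)&(V<215);q=P[m];print('scr',len(q),cv2.minAreaRect((q[:,:2]*1000).astype(np.float32)),np.median(q[:,2]),q[:,2].max())
big=np.hstack([cv2.resize(im[90:250,265:375],None,fx=3.6,fy=3.6,interpolation=cv2.INTER_CUBIC),cv2.resize(im[90:250,150:250],None,fx=3.6,fy=3.6,interpolation=cv2.INTER_CUBIC)]);cv2.imwrite('pics/crop.png',big);print(big.shape)
```

```text
captop [0.6768 0.022  0.1412]
jar [ 0.365  -0.1706  0.098 ]
tin [0.3537 0.2037 0.0456]
scr rib L [0.521  0.3678 0.0446]
scr rib R [0.5683 0.2951 0.0249]
c1 [0.5664 0.0188 0.0877]
c2 [ 0.5666 -0.0273  0.0884]
c3 [0.5221 0.0642 0.0877]
c4 [0.5247 0.0137 0.0887]
c5 [ 0.5224 -0.0295  0.0901]
trayNL [ 0.3607 -0.1908  0.1002]
trayNR [ 0.3584 -0.4924  0.0253]
trayFL [ 0.7168 -0.2168  0.0257]
trayFR [ 7.275e-01 -5.077e-01  1.000e-04]
deck [0.4656 0.0351 0.0731]
side captop [0.6694 0.0213 0.1424]
side jar [ 0.3625 -0.1749  0.1017]
side ribfar [0.5574 0.3094 0.0663]
side ribnear [0.5112 0.3797 0.0302]
deck rect ((593.6533203125, 19.65325164794922), (318.92431640625, 206.40887451171875), 1.832166314125061) [ 0.43117505 -0.0875654   0.07002825] [0.74991111 0.12728008 0.09852159]
cap 477 ((552.2246704101562, 25.23712921142578), 149.2447052001953) 0.14115919304459168
scr 281 ((494.9222106933594, 189.1474609375), (372.852294921875, 65.86002349853516), 70.9642105102539) 0.06521396265572188 0.971408084528047
(576, 756, 3)
```

View pics/crop.png

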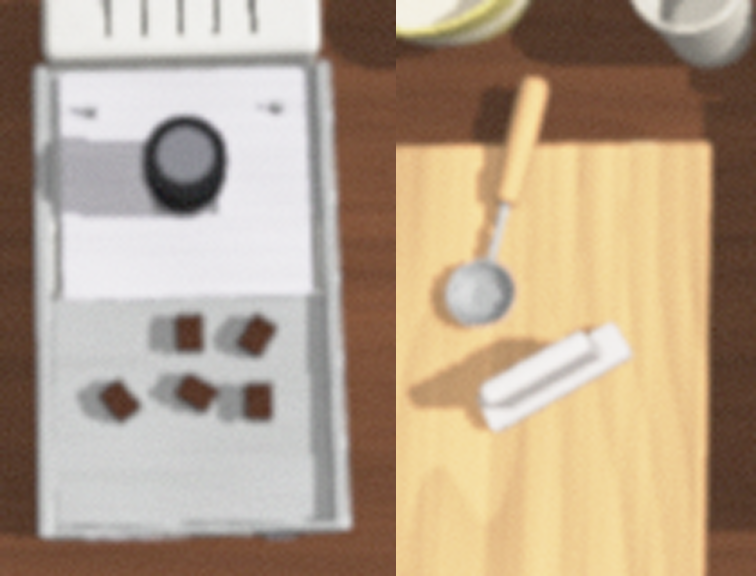

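{"api": "jog_arm", "payload": {
  "increments": [
    [[0.88,-0.73,0,0,0,0,1],[0.88,-0.73,0,0,0,0,1],[0.88,-0.73,0,0,0,0,1],[0.88,-0.73,0,0,0,0,1],[0.88,-0.73,0,0,0,0,1]]
  ],
  "force": 40
}}

```text
time: 0.52
tool_pos: [0.2542, -0.5208, 0.3032]
tcp_rot: [-3.121, -0.348, 0.0]
wrist_force: [0.3, 0.4, 0.6]
width: 1.0
grip_force: 0.0
```

{"api": "jog_arm", "payload": {
  "increments": [
    [[0.88,-0.73,0,0,0,0,1],[0.88,-0.73,0,0,0,0,1],[0.88,-0.73,0,0,0,0,1],[0.88,-0.73,0,0,0,0,1],[0.88,-0.73,0,0,0,0,1]]
  ]
}}

```text
time: 0.93
tool_pos: [0.3587, -0.3847, 0.3034]
tcp_rot: [-3.122, -0.349, 0.001]
wrist_force: [0.4, 0.4, 0.2]
width: 1.003
grip_force: 0.0
```

{"api": "jog_arm", "payload": {
  "increments": [
    [[0.88,-0.73,0,0,0,0,1],[0.88,-0.73,0,0,0,0,1],[0.88,-0.73,0,0,0,0,1],[0.88,-0.73,0,0,0,0,1],[0.88,-0.73,0,0,0,0,1]]
  ]
}}

```text
time: 1.35
tool_pos: [0.4632, -0.2488, 0.3035]
tcp_rot: [-3.122, -0.349, 0.001]
wrist_force: [0.3, -1.0, -0.9]
width: 0.998
grip_force: 0.0
```

{"api": "jog_arm", "payload": {
  "increments": [
    [[0.88,-0.73,0,0,0,0,1],[0.88,-0.73,0,0,0,0,1],[0.88,-0.73,0,0,0,0,1],[0.88,-0.73,0,0,0,0,1],[0.88,-0.73,0,0,0,0,1]]
  ]
}}

```text
time: 1.77
tool_pos: [0.5678, -0.1128, 0.3034]
tcp_rot: [-3.122, -0.349, 0.001]
wrist_force: [0.8, -0.6, 0.2]
width: 1.002
grip_force: 0.0
```

{"api": "jog_arm", "payload": {
  "increments": [
    [[0.88,-0.73,0,0,0,0,1],[0.88,-0.73,0,0,0,0,1],[0.88,-0.73,0,0,0,0,1],[0.88,-0.73,0,0,0,0,1],[0,0,0,0,0,0,1]]
  ]
}}

```text
time: 2.18
tool_pos: [0.6535, -0.0008, 0.303]
tcp_rot: [-3.119, -0.355, -0.002]
wrist_force: [1.0, -0.0, 0.5]
width: 1.0
grip_force: 0.0
```

Run:
```python
from h import *
st(); c=cam('wrist'); save('w1',*c)
```

```text
t 2.18 pos [ 0.6535 -0.0008  0.303 ] x [0.974 0.225 0.002] y [ 0.225 -0.974 -0.002] z [ 0.001  0.003 -1.   ] q [-0.04  0.22  1.66  0.    1.26  1.3 ] w 1.0 gf 0.0 F [ 1.  -0.   0.5]
```

View pics/w1.png

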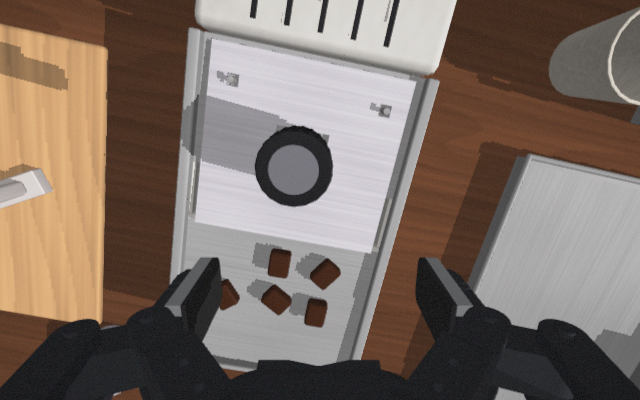

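Run:
```python
from h import *
im,d,K,T=load('w1')
V,U=np.mgrid[:400,:640]; P=np.stack([(U-K[0,2])/K[0,0]*d,(V-K[1,2])/K[1,1]*d,d],-1)@T[:3,:3].T+T[:3,3]
m=(P[...,2]>.13)&(P[...,2]<.15)&(U>240)&(U<350)&(V>110)&(V<220);q=P[m]
print('cap',len(q),cv2.minEnclosingCircle((q[:,:2]*1000).astype(np.float32)),np.median(q[:,:],0),'d',d[170,293])
p=pt(d,K,T,293,170);print(p,pt(d,K,T,293,170,.142))
a=pt(d,K,T,234,80,.088);b=pt(d,K,T,386,111,.088);print('pins',a,b,(a+b)/2,'yaw',np.degrees(np.arctan2(*(b-a)[:2]*[1,-1])))
print('cover front edge',pt(d,K,T,196,221,.08),pt(d,K,T,372,252,.08))
# triangulate cap with top cam
it,dt,Kt,Tt=load('top0')
def ray(K,T,u,v): w=T[:3,:3]@np.linalg.inv(K)@[u,v,1]; return T[:3,3],w/np.linalg.norm(w)
def tri(a,b):
    (o,u),(p,w)=a,b; A=np.array([u,-w]).T; s=np.linalg.lstsq(A,p-o,rcond=None)[0]; return (o+s[0]*u+p+s[1]*w)/2
print('tri',tri(ray(K,T,293,170),ray(Kt,Tt,316.2,132.8)))
```

```text
cap 4749 ((674.5862426757812, 23.36912727355957), 28.04236602783203) [0.67594779 0.02350204 0.14170567] d 0.2359683
[0.6741997  0.02364499 0.14144177] [0.6743238  0.02362778 0.142     ]
pins [0.72406215 0.08675099 0.088     ] [ 0.72833296 -0.03964285  0.088     ] [0.72619755 0.02355407 0.088     ] yaw 1.9352717458364226
cover front edge [0.59228712 0.10442742 0.08      ] [ 0.59877031 -0.06516305  0.08      ]
tri [0.6744485  0.02257165 0.14282437]
```

{"api": "jog_arm", "payload": {
  "increments": [
    [[0.866,-0.628,0,0,0,0,1],[0,0,0,0,0,1,1],[0,0,0,0,0,1,1],[0,0,0,0,0,1,1],[0,0,0,0,0,1,1]]
  ]
}}

```text
time: 2.65
tool_pos: [0.6714, 0.0175, 0.3032]
tcp_rot: [3.125, -0.316, -0.002]
wrist_force: [-0.5, 0.2, -0.1]
width: 1.0
grip_force: 0.0
```

{"api": "jog_arm", "payload": {
  "increments": [
    [[0,0,0.3,0,0,1,1],[0,0,0.3,0,0,1,1],[0,0,0.3,0,0,1,1],[0,0,0.3,0,0,1,1],[0,0,0.3,0,0,1,1]]
  ]
}}

```text
time: 3.07
tool_pos: [0.6712, 0.0172, 0.258]
tcp_rot: [2.936, -1.115, -0.002]
wrist_force: [1.6, 0.0, 0.6]
width: 1.002
grip_force: 0.0
```

Run:
```python
from h import *
st()
```

```text
t 3.07 pos [0.6712 0.0172 0.258 ] x [ 0.748 -0.664 -0.001] y [-0.664 -0.748  0.001] z [-0.001 -0.    -1.   ] q [-0.01  0.29  1.66 -0.    1.2   2.29] w 1.002 gf 0.0 F [1.6 0.  0.6]
```

{"api": "jog_arm", "payload": {
  "increments": [
    [[-0.052,-0.23,0.2,0,0,0,1],[0,0,0.7,0,0,0,1],[0,0,0.7,0,0,0,1],[0,0,0.7,0,0,0,1],[0,0,0.467,0,0,0,1]]
  ]
}}

```text
time: 3.48
tool_pos: [0.6743, 0.0244, 0.1734]
tcp_rot: [2.941, -1.102, -0.004]
wrist_force: [0.0, 0.2, 1.4]
width: 0.997
grip_force: 0.0
```

{"api": "jog_arm", "payload": {
  "increments": [
    [[0,0,0,0,0,0,1],[0,0,0,0,0,0,0.5],[0,0,0,0,0,0,0],[0,0,0,0,0,0,-1],[0,0,0,0,0,0,-1]]
  ],
  "force": 40
}}

```text
time: 3.9
tool_pos: [0.6759, 0.0237, 0.1782]
tcp_rot: [2.94, -1.105, 0.003]
wrist_force: [-4.7, -3.0, 4.9]
width: 0.65
grip_force: 42.5
```

{"api": "jog_arm", "payload": {
  "increments": [
    [[0,0,0,0,0,0,-1],[0,0,0,0,0,0,-1],[0,0,0,0,0,0,-1],[0,0,0,0,0,0,-1],[0,0,0,0,0,0,-1]]
  ]
}}

```text
time: 4.32
tool_pos: [0.676, 0.0237, 0.1782]
tcp_rot: [2.94, -1.105, 0.003]
wrist_force: [-3.6, -3.7, 5.1]
width: 0.646
grip_force: 42.6
```

Run:
```python
from h import *
st()
```

```text
t 4.32 pos [0.676  0.0237 0.1782] x [ 0.752 -0.659  0.002] y [-0.659 -0.752  0.   ] z [ 0.002 -0.001 -1.   ] q [-0.    0.36  1.72 -0.    1.06  2.29] w 0.646 gf 42.61050065048039 F [-3.6 -3.7  5.1]
```

{"api": "jog_arm", "payload": {
  "increments": [
    [[0,0,-0.009,0,0,-1,-1],[0,0,-0.009,0,0,-1,-1],[0,0,-0.009,0,0,-1,-1],[0,0,-0.009,0,0,-1,-1],[0,0,-0.009,0,0,-1,-1]]
  ]
}}

```text
time: 4.73
tool_pos: [0.6755, 0.0243, 0.1793]
tcp_rot: [3.127, -0.3, 0.001]
wrist_force: [-4.7, -2.6, 6.0]
width: 0.648
grip_force: 42.5
```

{"api": "jog_arm", "payload": {
  "increments": [
    [[0,0,-0.009,0,0,-1,-1],[0,0,-0.009,0,0,-1,-1],[0,0,-0.009,0,0,-1,-1],[0,0,-0.009,0,0,-1,-1],[0,0,-0.009,0,0,-1,-1]]
  ]
}}

```text
time: 5.15
tool_pos: [0.6751, 0.0246, 0.1807]
tcp_rot: [-3.098, -0.519, 0.001]
wrist_force: [-6.4, -0.9, 6.3]
width: 0.647
grip_force: 42.5
```

Run:
```python
from h import *
st()
```

```text
t 5.15 pos [0.6751 0.0246 0.1807] x [ 0.945  0.326 -0.001] y [ 0.326 -0.945 -0.   ] z [-0.001  0.    -1.   ] q [-0.    0.36  1.72  0.    1.07  1.24] w 0.647 gf 42.4728861451149 F [-6.4 -0.9  6.3]
```

{"api": "jog_arm", "payload": {
  "increments": [
    [[0,0,-0.009,0,0,-1,-1],[0,0,-0.009,0,0,-1,-1],[0,0,-0.009,0,0,-1,-1],[0,0,-0.009,0,0,-1,-1],[0,0,-0.009,0,0,-1,-1]]
  ]
}}

```text
time: 5.57
tool_pos: [0.6751, 0.0246, 0.182]
tcp_rot: [-2.858, -1.304, 0.001]
wrist_force: [-6.1, -1.1, 6.2]
width: 0.646
grip_force: 42.3
```

{"api": "jog_arm", "payload": {
  "increments": [
    [[0,0,-0.009,0,0,-1,-1],[0,0,-0.009,0,0,-1,-1],[0,0,-0.009,0,0,-1,-1],[0,0,-0.009,0,0,-1,-1],[0,0,-0.009,0,0,-1,-1]]
  ]
}}

```text
time: 5.98
tool_pos: [0.6753, 0.0242, 0.1834]
tcp_rot: [2.422, 1.999, -0.0]
wrist_force: [-4.5, -1.8, 6.7]
width: 0.649
grip_force: 42.3
```

{"api": "jog_arm", "payload": {
  "increments": [
    [[0,0,-0.009,0,0,-1,-1],[0,0,-0.009,0,0,-1,-1],[0,0,-0.009,0,0,-1,-1],[0,0,-0.009,0,0,-1,-1],[0,0,-0.009,0,0,-1,-1]]
  ]
}}

```text
time: 6.4
tool_pos: [0.676, 0.024, 0.1847]
tcp_rot: [1.822, 2.557, 0.0]
wrist_force: [-4.6, -2.7, 4.0]
width: 0.651
grip_force: 42.3
```

{"api": "jog_arm", "payload": {
  "increments": [
    [[0,0,-0.009,0,0,-1,-1],[0,0,-0.009,0,0,-1,-1],[0,0,-0.009,0,0,-1,-1],[0,0,-0.009,0,0,-1,-1],[0,0,-0.009,0,0,-1,-1]]
  ]
}}

```text
time: 6.82
tool_pos: [0.6757, 0.0243, 0.186]
tcp_rot: [1.099, 2.942, 0.0]
wrist_force: [-4.1, -1.8, 5.1]
width: 0.646
grip_force: 42.3
```

{"api": "jog_arm", "payload": {
  "increments": [
    [[0,0,-0.009,0,0,-1,-1],[0,0,-0.009,0,0,-1,-1],[0,0,-0.009,0,0,-1,-1],[0,0,-0.009,0,0,-1,-1],[0,0,-0.009,0,0,-1,-1]]
  ]
}}

```text
time: 7.23
tool_pos: [0.6754, 0.0243, 0.1873]
tcp_rot: [0.3, 3.127, -0.0]
wrist_force: [-4.6, -1.3, 4.7]
width: 0.651
grip_force: 42.4
```

{"api": "jog_arm", "payload": {
  "increments": [
    [[0,0,-0.009,0,0,-1,-1],[0,0,-0.009,0,0,-1,-1],[0,0,-0.009,0,0,-1,-1],[0,0,-0.009,0,0,-1,-1],[0,0,-0.009,0,0,-1,-1]]
  ]
}}

```text
time: 7.65
tool_pos: [0.6752, 0.0245, 0.1887]
tcp_rot: [0.52, -3.098, 0.0]
wrist_force: [-5.6, -2.0, 4.8]
width: 0.653
grip_force: 42.6
```

{"api": "jog_arm", "payload": {
  "increments": [
    [[0,0,-0.009,0,0,-1,-1],[0,0,-0.009,0,0,-1,-1],[0,0,-0.009,0,0,-1,-1],[0,0,-0.009,0,0,-1,-1],[0,0,-0.009,0,0,-1,-1]]
  ]
}}

```text
time: 8.07
tool_pos: [0.6749, 0.0244, 0.1901]
tcp_rot: [1.304, -2.857, -0.0]
wrist_force: [-6.9, -2.2, 6.4]
width: 0.652
grip_force: 42.8
```

Run:
```python
from h import *
st()
```

```text
t 8.07 pos [0.6749 0.0244 0.1901] x [-0.655 -0.755  0.001] y [-0.755  0.655  0.   ] z [-0.001 -0.    -1.   ] q [-0.    0.35  1.71 -0.    1.08 -2.43] w 0.652 gf 42.81824100064114 F [-6.9 -2.2  6.4]
```

{"api": "jog_arm", "payload": {
  "increments": [
    [[0,0,0,0,0,0,1],[0,0,0,0,0,0,1],[0,0,0,0,0,0,1],[0,0,0,0,0,0,1],[0,0,0,0,0,0,1]]
  ]
}}

```text
time: 8.48
tool_pos: [0.6757, 0.0248, 0.1881]
tcp_rot: [-1.296, 2.861, -0.0]
wrist_force: [-0.6, 0.3, -0.6]
width: 1.004
grip_force: 0.0
```

{"api": "jog_arm", "payload": {
  "increments": [
    [[0,0,0,0,0,1,1],[0,0,0,0,0,1,1],[0,0,0,0,0,1,1],[0,0,0,0,0,1,1],[0,0,0,0,0,1,1]]
  ]
}}

```text
time: 8.9
tool_pos: [0.6756, 0.0247, 0.1879]
tcp_rot: [-0.503, 3.101, 0.0]
wrist_force: [-0.4, -0.6, 0.2]
width: 1.004
grip_force: 0.0
```

{"api": "jog_arm", "payload": {
  "increments": [
    [[0,0,0,0,0,1,1],[0,0,0,0,0,1,1],[0,0,0,0,0,1,1],[0,0,0,0,0,1,1],[0,0,0,0,0,0,1]]
  ]
}}

```text
time: 9.32
tool_pos: [0.6756, 0.0247, 0.1879]
tcp_rot: [-0.148, -3.138, -0.0]
wrist_force: [-0.2, -0.0, -0.8]
width: 0.997
grip_force: 0.0
```

{"api": "jog_arm", "payload": {
  "increments": [
    [[0,0,0,0,0,0,0.5],[0,0,0,0,0,0,0],[0,0,0,0,0,0,-1],[0,0,0,0,0,0,-1],[0,0,0,0,0,0,-1]]
  ]
}}

```text
time: 9.73
tool_pos: [0.6756, 0.0243, 0.1883]
tcp_rot: [0.142, 3.138, -0.001]
wrist_force: [-0.8, -1.6, 1.9]
width: 0.648
grip_force: 42.1
```

{"api": "jog_arm", "payload": {
  "increments": [
    [[0,0,0,0,0,0,-1],[0,0,-0.009,0,0,-1,-1],[0,0,-0.009,0,0,-1,-1],[0,0,-0.009,0,0,-1,-1],[0,0,-0.009,0,0,-1,-1]]
  ]
}}

```text
time: 10.15
tool_pos: [0.6748, 0.0245, 0.1893]
tcp_rot: [0.52, -3.096, -0.0]
wrist_force: [-3.4, -1.5, 2.8]
width: 0.651
grip_force: 42.2
```

{"api": "jog_arm", "payload": {
  "increments": [
    [[0,0,-0.009,0,0,-1,-1],[0,0,-0.009,0,0,-1,-1],[0,0,-0.009,0,0,-1,-1],[0,0,-0.009,0,0,-1,-1],[0,0,0,0,0,0,-1]]
  ]
}}

```text
time: 10.57
tool_pos: [0.6755, 0.0246, 0.1905]
tcp_rot: [-1.149, 2.924, 0.0]
wrist_force: [-0.8, -1.8, 3.3]
width: 0.648
grip_force: 42.2
```

{"api": "jog_arm", "payload": {
  "increments": [
    [[0,0,-0.1,0,0,0,-1],[0,0,-0.1,0,0,0,-1],[0,0,-0.1,0,0,0,-1],[0,0,-0.1,0,0,0,-1],[0,0,0,0,0,0,-1]]
  ]
}}

```text
time: 10.98
tool_pos: [0.6757, 0.0247, 0.2029]
tcp_rot: [-1.144, 2.925, -0.0]
wrist_force: [-1.1, -0.5, -0.0]
width: 0.65
grip_force: 42.5
```

Run:
```python
from h import *
st()
```

```text
t 10.98 pos [0.6757 0.0247 0.2029] x [-0.735 -0.679 -0.   ] y [-0.679  0.735 -0.   ] z [ 0.001 -0.    -1.   ] q [-0.    0.34  1.7  -0.    1.1  -2.32] w 0.65 gf 42.53926324658096 F [-1.1 -0.5 -0. ]
```

{"api": "jog_arm", "payload": {
  "increments": [
    [[0,0,-0.8,0,0,0,-1],[0,0,-0.8,0,0,0,-1],[0,0,-0.8,0,0,0,-1],[0,0,-0.8,0,0,0,-1],[0.937,-0.187,0,0,0,0,-1]]
  ]
}}

```text
time: 11.4
tool_pos: [0.6633, 0.0045, 0.3054]
tcp_rot: [-1.144, 2.911, -0.004]
wrist_force: [0.9, -0.3, 1.3]
width: 0.646
grip_force: 42.7
```

{"api": "jog_arm", "payload": {
  "increments": [
    [[0.937,-0.187,0,0,0,0,-1],[0.937,-0.187,0,0,0,0,-1],[0.937,-0.187,0,0,0,0,-1],[0.937,-0.187,0,0,0,0,-1],[0.937,-0.187,0,0,0,0,-1]]
  ]
}}

```text
time: 11.82
tool_pos: [0.574, -0.1143, 0.2985]
tcp_rot: [1.142, -2.927, 0.002]
wrist_force: [0.5, -0.1, -0.7]
width: 0.643
grip_force: 42.7
```

{"api": "jog_arm", "payload": {
  "increments": [
    [[0.937,-0.187,0,0,0,0,-1],[0.937,-0.187,0,0,0,0,-1],[0.937,-0.187,0,0,0,0,-1],[0.937,-0.187,0,0,0,0,-1],[0.937,-0.187,0,0,0,0,-1]]
  ]
}}

```text
time: 12.23
tool_pos: [0.5019, -0.1746, 0.2994]
tcp_rot: [1.012, -2.925, 0.097]
wrist_force: [-0.8, -0.1, -1.6]
width: 0.647
grip_force: 42.6
```

{"api": "jog_arm", "payload": {
  "increments": [
    [[0.937,-0.187,0,0,0,0,-1],[0.937,-0.187,0,0,0,0,-1],[0.937,-0.187,0,0,0,0,-1],[0,0,0,0,0,0,-1],[0,0,0,0,0,0,-1]]
  ]
}}

```text
time: 12.65
tool_pos: [0.4588, -0.2061, 0.3027]
tcp_rot: [0.933, -2.922, 0.153]
wrist_force: [0.3, -0.4, -0.7]
width: 0.648
grip_force: 42.6
```

Run:
```python
from h import *
st(); c=cam('top'); save('top1',*c); cv2.imwrite('pics/top1c.png',cv2.resize(c[0][80:290,150:530],None,fx=2,fy=2))
w=cam('wrist'); save('w2',*w)
```

```text
t 12.65 pos [ 0.4588 -0.2061  0.3027] x [-0.813 -0.574  0.098] y [-0.581  0.811 -0.073] z [-0.037 -0.116 -0.993] q [-0.41 -0.07  1.97 -0.13  1.23 -2.55] w 0.648 gf 42.63184480369091 F [ 0.3 -0.4 -0.7]
```

View pics/top1c.png

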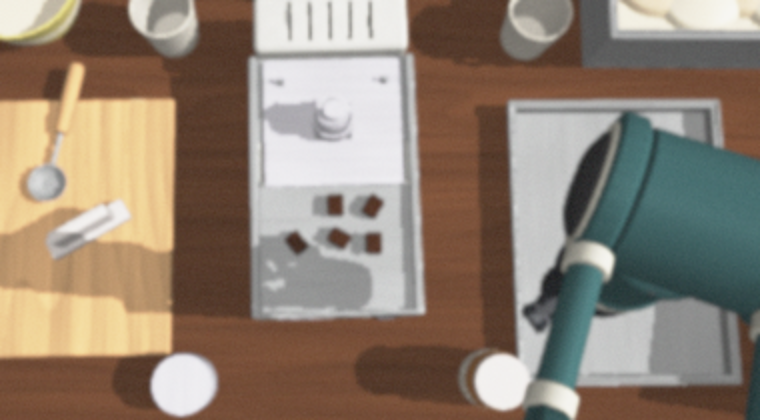

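```bash
cat >> h.py <<'E'
def plan(x,y,z,yaw,n,rot=None):
    """tool-frame units: first turn (n equal rows), then shift in turned frame. yaw=deg of tool x in world, tool down"""
    s=read_state();R=Ro.from_rotvec(s['tcp_rot']); c,si=np.cos(np.radians(yaw)),np.sin(np.radians(yaw))
    G=Ro.from_matrix(np.array([[c,si,0],[si,-c,0],[0,0,-1]]))
    rv=np.degrees((R.inv()*G).as_rotvec())/6
    dw=np.array([x,y,z])-s['tool_pos']
    print('turn total',rv.round(2),'per row',(rv/n).round(3),'| shift world',dw.round(4),'units in turned frame',(G.inv().apply(dw)/.03).round(3),'in present frame',(R.inv().apply(dw)/.03).round(3))
E
python3 - <<'E'
from h import *
s=st();R=Ro.from_rotvec(s['tcp_rot']).as_matrix();print(np.degrees(np.arctan2(R[1,0],R[0,0])))
plan(.44,-.30,.30,-180,10)
E
```

```text
t 12.75 pos [ 0.4597 -0.2057  0.3027] x [-0.812 -0.575  0.097] y [-0.582  0.81  -0.073] z [-0.037 -0.116 -0.993] q [-0.4  -0.07  1.97 -0.13  1.23 -2.55] w 0.647 gf 42.631620755419135 F [-0.2  0.2 -1.1]
-144.70378934588973
turn total [-0.97 -0.69  5.91] per row [-0.097 -0.069  0.591] | shift world [-0.0197 -0.0943 -0.0027] units in turned frame [ 0.658 -3.143  0.089] in present frame [ 2.333 -2.156  0.478]
```

{"api": "jog_arm", "payload": {
  "increments": [
    [[0,0,0,-0.12,-0.09,0.74,-1],[0,0,0,-0.12,-0.09,0.74,-1],[0,0,0,-0.12,-0.09,0.74,-1],[0,0,0,-0.12,-0.09,0.74,-1],[0,0,0,-0.12,-0.09,0.74,-1]]
  ]
}}

```text
time: 13.17
tool_pos: [0.4603, -0.2054, 0.3024]
tcp_rot: [0.356, -3.096, 0.057]
wrist_force: [-0.0, -0.5, -0.8]
width: 0.647
grip_force: 42.7
```

{"api": "jog_arm", "payload": {
  "increments": [
    [[0,0,0,-0.12,-0.09,0.74,-1],[0,0,0,-0.12,-0.09,0.74,-1],[0,0,0,-0.12,-0.09,0.74,-1],[0.165,-0.786,0,0,0,0,-1],[0.165,-0.786,0,0,0,0,-1]]
  ]
}}

```text
time: 13.58
tool_pos: [0.4503, -0.2525, 0.3024]
tcp_rot: [-0.003, 3.138, 0.001]
wrist_force: [1.3, -1.1, -1.0]
width: 0.649
grip_force: 42.7
```

{"api": "jog_arm", "payload": {
  "increments": [
    [[0.165,-0.786,0,0,0,0,-1],[0.165,-0.786,0,0,0,0,-1],[0,0,0,0,0,0,-1],[0,0,0,0,0,0,-1],[0,0,0,0,0,0,-1]]
  ]
}}

```text
time: 14.0
tool_pos: [0.44, -0.2996, 0.3021]
tcp_rot: [0.001, 3.139, 0.002]
wrist_force: [-0.6, -0.2, -0.6]
width: 0.645
grip_force: 42.7
```

Run:
```python
from h import *
s=st();plan(.44,-.30,.085,180,10)
im,d,K,T=cam('wrist'); save('w3',im,d,K,T)
t=load('top1')[1:]; u=load('top0')[1:]
for n,a,b in [('nl',517,270),('fr',509,132),('fl',406,132),('floor',430,150),('floor',440,265)]: print(n,pt(*u,a,b,.026))
print('floor wrist',[pt(d,K,T,a,b).round(3).tolist() for a,b in [(320,30),(200,60),(440,60)]])
```

```text
t 14.0 pos [ 0.44   -0.2996  0.3021] x [-1.     0.001 -0.002] y [0.001 1.    0.001] z [ 0.002  0.001 -1.   ] q [-0.65 -0.01  1.91  0.    1.24 -2.22] w 0.645 gf 42.71997640840709 F [-0.6 -0.2 -0.6]
turn total [ 0.01  0.02 -0.01] per row [ 0.001  0.002 -0.001] | shift world [-0.     -0.0004 -0.2171] units in turned frame [ 1.000e-03 -1.400e-02  7.235e+00] in present frame [ 0.018 -0.024  7.235]
nl [ 0.35837487 -0.48696526  0.026     ]
fr [ 0.7188598  -0.49082501  0.026     ]
fl [ 0.71670525 -0.21667704  0.026     ]
floor [ 0.66809108 -0.2786158   0.026     ]
floor [ 0.36986483 -0.29282684  0.026     ]
floor wrist [[0.301, -0.296, 0.002], [0.329, -0.42, 0.0], [0.337, -0.198, 0.077]]
```

View pics/w3.png

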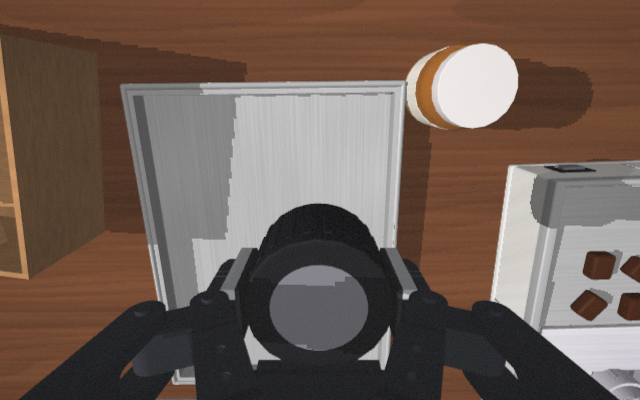

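{"api": "jog_arm", "payload": {
  "increments": [
    [[0,0,0.85,0,0,0,-1],[0,0,0.85,0,0,0,-1],[0,0,0.85,0,0,0,-1],[0,0,0.85,0,0,0,-1],[0,0,0.85,0,0,0,-1]]
  ]
}}

```text
time: 14.47
tool_pos: [0.4405, -0.2987, 0.174]
tcp_rot: [-0.001, 3.138, 0.001]
wrist_force: [-0.1, -1.2, -0.4]
width: 0.648
grip_force: 42.8
```

{"api": "jog_arm", "payload": {
  "increments": [
    [[0,0,0.8,0,0,0,-1],[0,0,0.8,0,0,0,-1],[0,0,0.8,0,0,0,-1],[0,0,0.3,0,0,0,-1],[0,0,0,0,0,0,-1]]
  ]
}}

```text
time: 14.88
tool_pos: [0.4388, -0.2977, 0.0913]
tcp_rot: [0.001, -3.14, -0.007]
wrist_force: [-0.6, 0.6, -1.6]
width: 0.651
grip_force: 42.7
```

{"api": "jog_arm", "payload": {
  "increments": [
    [[0,0,0.06,0,0,0,-1],[0,0,0.06,0,0,0,-1],[0,0,0.06,0,0,0,-1],[0,0,0.06,0,0,0,-1],[0,0,0,0,0,0,-1]]
  ]
}}

```text
time: 15.3
tool_pos: [0.4406, -0.3002, 0.0874]
tcp_rot: [0.001, 3.138, -0.001]
wrist_force: [-0.2, 0.7, -0.4]
width: 0.649
grip_force: 42.7
```

{"api": "jog_arm", "payload": {
  "increments": [
    [[0,0,0.05,0,0,0,-1],[0,0,0.05,0,0,0,-1],[0,0,0.05,0,0,0,-1],[0,0,0,0,0,0,-1],[0,0,0,0,0,0,-1]]
  ]
}}

```text
time: 15.72
tool_pos: [0.4402, -0.3, 0.0821]
tcp_rot: [0.001, 3.139, 0.001]
wrist_force: [-0.8, 0.3, -0.8]
width: 0.648
grip_force: 42.8
```

{"api": "jog_arm", "payload": {
  "increments": [
    [[0,0,0.05,0,0,0,-1],[0,0,0.03,0,0,0,-1],[0,0,0,0,0,0,-1],[0,0,0,0,0,0,-1],[0,0,0,0,0,0,-1]]
  ]
}}

```text
time: 16.13
tool_pos: [0.4405, -0.3001, 0.0818]
tcp_rot: [0.001, 3.139, 0.001]
wrist_force: [-3.7, 4.0, 14.9]
width: 0.65
grip_force: 44.1
```

{"api": "jog_arm", "payload": {
  "increments": [
    [[0,0,0,0,0,0,1],[0,0,0,0,0,0,1],[0,0,0,0,0,0,1],[0,0,0,0,0,0,1],[0,0,-0.35,0,0,0,1]]
  ]
}}

```text
time: 16.55
tool_pos: [0.4387, -0.2988, 0.0883]
tcp_rot: [-0.001, -3.14, -0.005]
wrist_force: [-0.4, 0.5, -1.2]
width: 1.003
grip_force: 0.0
```

{"api": "jog_arm", "payload": {
  "increments": [
    [[0,0,-0.8,0,0,0,1],[0,0,-0.8,0,0,0,1],[0,0,-0.8,0,0,0,1],[0,0,-0.9,0,0,0,1],[0,0,-0.9,0,0,0,1]]
  ]
}}

```text
time: 16.97
tool_pos: [0.4395, -0.2997, 0.2178]
tcp_rot: [0.001, 3.139, 0.001]
wrist_force: [1.5, -0.7, -0.3]
width: 0.999
grip_force: 0.0
```

{"api": "jog_arm", "payload": {
  "increments": [
    [[0,0,-0.9,0,0,0,1],[0,0,-0.9,0,0,0,1],[0,0,-0.9,0,0,0,1],[-0.652,0.901,0,0,0,0,1],[-0.652,0.901,0,0,0,0,1]]
  ]
}}

```text
time: 17.38
tool_pos: [0.4797, -0.2472, 0.3013]
tcp_rot: [0.007, 3.134, -0.005]
wrist_force: [0.2, -0.4, -0.6]
width: 0.999
grip_force: 0.0
```

{"api": "jog_arm", "payload": {
  "increments": [
    [[-0.652,0.901,0,0,0,0,1],[-0.652,0.901,0,0,0,0,1],[-0.652,0.901,0,0,0,0,1],[-0.652,0.901,0,0,0,0,1],[-0.652,0.901,0,0,0,0,1]]
  ]
}}

```text
time: 17.8
tool_pos: [0.5773, -0.1094, 0.2984]
tcp_rot: [0.001, 3.139, 0.0]
wrist_force: [-0.2, -0.7, -0.8]
width: 0.997
grip_force: 0.0
```

{"api": "jog_arm", "payload": {
  "increments": [
    [[-0.652,0.901,0,0,0,0,1],[-0.652,0.901,0,0,0,0,1],[-0.652,0.901,0,0,0,0,1],[-0.652,0.901,0,0,0,0,1],[-0.652,0.901,0,0,0,0,1]]
  ]
}}

```text
time: 18.22
tool_pos: [0.6752, 0.0257, 0.2985]
tcp_rot: [0.001, 3.139, 0.0]
wrist_force: [0.3, -0.0, 0.8]
width: 1.0
grip_force: 0.0
```

{"api": "jog_arm", "payload": {
  "increments": [
    [[0,0,0,0,0,0,1],[0,0,0,0,0,0,1],[0,0,0,0,0,0,1],[0,0,0,0,0,0,1],[0,0,0,0,0,0,1]]
  ]
}}

```text
time: 18.63
tool_pos: [0.674, 0.023, 0.2982]
tcp_rot: [0.003, 3.139, 0.0]
wrist_force: [-0.8, 0.8, 0.2]
width: 1.0
grip_force: 0.0
```

Run:
```python
from h import *
s=st();plan(.6746,.0236,.30,180,10)
im,d,K,T=cam('wrist'); save('w4',im,d,K,T)
```

```text
t 18.63 pos [0.674  0.023  0.2982] x [-1.     0.002 -0.002] y [0.002 1.    0.   ] z [ 0.002  0.    -1.   ] q [-0.    0.26  1.61  0.    1.26 -1.57] w 1.0 gf 0.0 F [-0.8  0.8  0.2]
turn total [ 0.    0.02 -0.02] per row [ 0.     0.002 -0.002] | shift world [0.0006 0.0006 0.0018] units in turned frame [-0.02   0.019 -0.06 ] in present frame [-0.02   0.019 -0.06 ]
```

View pics/w4.png

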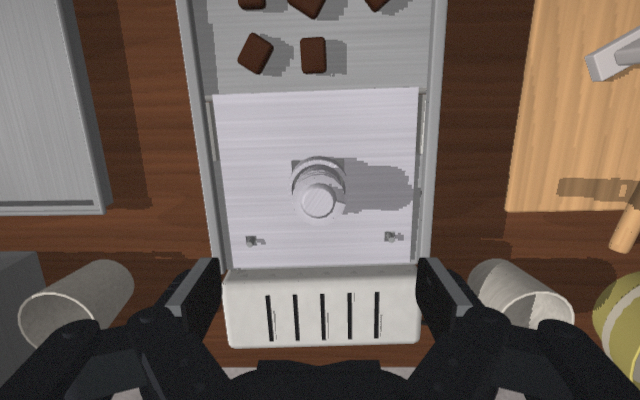

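Run:
```python
from h import *
im,d,K,T=load('w4'); print(pt(d,K,T,318,200),pt(d,K,T,318,200,.132))
V,U=np.mgrid[:400,:640]; P=np.stack([(U-K[0,2])/K[0,0]*d,(V-K[1,2])/K[1,1]*d,d],-1)@T[:3,:3].T+T[:3,3]
for lo,hi in((.125,.14),(.094,.104)):
    m=(P[...,2]>lo)&(P[...,2]<hi)&(U>280)&(U<360)&(V>140)&(V<230);q=P[m];print(len(q),cv2.minEnclosingCircle((q[:,:2]*1000).astype(np.float32)),np.median(q[:,2]),q[:,0].min(),q[:,1].min(),q[:,1].max())
q=P[(P[...,2]>.07)&(P[...,2]<.09)&(U>220)&(U<280)&(V>120)&(V<220)];print('cover z',np.median(q[:,2]))
```

```text
[0.67268243 0.02365683 0.13193908] [0.67266343 0.0236569  0.132     ]
1965 ((674.4765625, 23.900711059570312), 20.57918357849121) 0.13049061187745328 0.6540997536612448 0.003622571989268391 0.044002468823023416
639 ((674.359375, 23.80609703063965), 26.085163116455078) 0.0990121200259988 0.6484892113164924 -0.0016709389078463505 0.04971787935166072
cover z 0.08019007092089764
```

{"api": "jog_arm", "payload": {
  "increments": [
    [[-0.013,0.027,0.8,0,0,0,1],[0,0,0.8,0,0,0,1],[0,0,0.8,0,0,0,1],[0,0,0.8,0,0,0,1],[0,0,0.8,0,0,0,1]]
  ]
}}

```text
time: 19.1
tool_pos: [0.675, 0.024, 0.1775]
tcp_rot: [0.003, 3.138, 0.001]
wrist_force: [0.1, -0.8, -0.8]
width: 0.995
grip_force: 0.0
```

{"api": "jog_arm", "payload": {
  "increments": [
    [[0,0,0.4,0,0,0,0.46],[0,0,0.27,0,0,0,0.46],[0,0,0,0,0,0,0.46],[0,0,0,0,0,0,0.46],[0,0,0,0,0,0,0.46]]
  ]
}}

```text
time: 19.52
tool_pos: [0.6766, 0.0249, 0.1599]
tcp_rot: [0.002, 3.136, 0.001]
wrist_force: [0.5, -0.0, 0.6]
width: 0.729
grip_force: 0.0
```

{"api": "jog_arm", "payload": {
  "increments": [
    [[0,0,0.05,0,0,0,0.46],[0,0,0.05,0,0,0,0.46],[0,0,0,0,0,0,0.46],[0,0,0,0,0,0,0.46],[0,0,0,0,0,0,0.46]]
  ]
}}

```text
time: 19.93
tool_pos: [0.6755, 0.0251, 0.1552]
tcp_rot: [0.001, 3.139, 0.001]
wrist_force: [-0.1, -0.3, 0.9]
width: 0.729
grip_force: 0.0
```

{"api": "jog_arm", "payload": {
  "increments": [
    [[0,0,0.05,0,0,0,0.46],[0,0,0.05,0,0,0,0.46],[0,0,0,0,0,0,0.46],[0,0,0,0,0,0,0.2],[0,0,0,0,0,0,-1]]
  ],
  "force": 60
}}

```text
time: 20.35
tool_pos: [0.6756, 0.0249, 0.1523]
tcp_rot: [0.001, 3.139, 0.0]
wrist_force: [0.4, -0.6, 0.0]
width: 0.59
grip_force: 64.1
```

{"api": "jog_arm", "payload": {
  "increments": [
    [[0,0,0,0,0,0,-1],[0,0,0,0,0,0,-1],[0,0,0,0,0,0,-1],[0,0,0,0,0,0,-1],[0,0,0,0,0,0,-1]]
  ]
}}

```text
time: 20.77
tool_pos: [0.6756, 0.0249, 0.1523]
tcp_rot: [0.001, 3.138, 0.0]
wrist_force: [-0.7, -1.3, 4.0]
width: 0.59
grip_force: 64.3
```

Run:
```python
from h import *
s=st()
```

```text
t 20.77 pos [0.6756 0.0249 0.1523] x [-1.     0.001 -0.003] y [0.001 1.    0.   ] z [ 0.003  0.    -1.   ] q [-0.    0.39  1.74  0.    1.01 -1.57] w 0.59 gf 64.27924561081454 F [-0.7 -1.3  4. ]
```

{"api": "jog_arm", "payload": {
  "increments": [
    [[0,0,-0.1,0,0,0,-1],[0,0,-0.15,0,0,0,-1],[0,0,-0.15,0,0,0,-1],[0,0,-0.15,0,0,0,-1],[0,0,-0.15,0,0,0,-1]]
  ]
}}

```text
time: 21.18
tool_pos: [0.6749, 0.025, 0.1728]
tcp_rot: [0.001, 3.14, 0.001]
wrist_force: [0.3, -1.2, -3.0]
width: 0.59
grip_force: 63.5
```

{"api": "jog_arm", "payload": {
  "increments": [
    [[0,0,-0.2,0,0,0,-1],[0,0,-0.2,0,0,0,-1],[0,0,-0.2,0,0,0,-1],[0,0,-0.2,0,0,0,-1],[0,0,-0.2,0,0,0,-1]]
  ]
}}

```text
time: 21.6
tool_pos: [0.6753, 0.025, 0.2038]
tcp_rot: [0.001, 3.139, 0.001]
wrist_force: [-0.2, -1.2, -3.8]
width: 0.593
grip_force: 63.5
```

Run:
```python
from h import *
s=st()
im,d,K,T=cam('side'); save('s1',im,d,K,T); cv2.imwrite('pics/s1c.png',cv2.resize(im[100:300,160:400],None,fx=2.5,fy=2.5))
```

```text
t 21.6 pos [0.6753 0.025  0.2038] x [-1.     0.001 -0.003] y [0.001 1.    0.001] z [ 0.003  0.001 -1.   ] q [ 0.    0.34  1.7   0.    1.1  -1.57] w 0.593 gf 63.51155352196656 F [-0.2 -1.2 -3.8]
```

View pics/s1c.png

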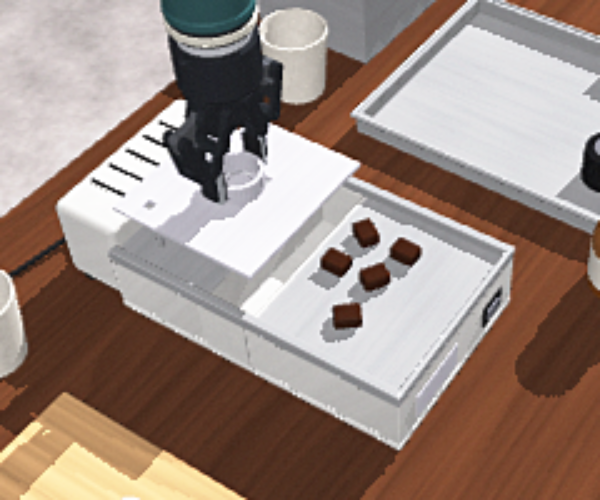

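{"api": "jog_arm", "payload": {
  "increments": [
    [[0,0,-0.6,0,0,0,-1],[0,0,-0.6,0,0,0,-1],[0,0,-0.7,0,0,0,-1],[0,0,-0.7,0,0,0,-1],[0,0,-0.6,0,0,0,-1]]
  ]
}}

```text
time: 22.07
tool_pos: [0.6752, 0.0253, 0.3008]
tcp_rot: [0.001, 3.138, 0.001]
wrist_force: [-0.2, 0.2, -3.6]
width: 0.592
grip_force: 63.6
```

{"api": "jog_arm", "payload": {
  "increments": [
    [[0.167,-0.5,0,0,0,0,-1],[0.167,-0.9,0,0,0,0,-1],[0.167,-0.9,0,0,0,0,-1],[0.167,-0.9,0,0,0,0,-1],[0.167,-0.9,0,0,0,0,-1]]
  ]
}}

```text
time: 22.48
tool_pos: [0.6489, -0.0994, 0.298]
tcp_rot: [0.0, 3.14, 0.001]
wrist_force: [0.9, 0.1, -2.1]
width: 0.591
grip_force: 63.6
```

{"api": "jog_arm", "payload": {
  "increments": [
    [[0.167,-0.9,0,0,0,0,-1],[0.167,-0.9,0,0,0,0,-1],[0.167,-0.9,0,0,0,0,-1],[0.167,-0.9,0,0,0,0,-1],[0.167,-0.9,0,0,0,0,-1]]
  ]
}}

```text
time: 22.9
tool_pos: [0.6235, -0.2346, 0.2978]
tcp_rot: [0.001, 3.14, 0.001]
wrist_force: [-0.0, -0.2, -3.8]
width: 0.592
grip_force: 63.6
```

{"api": "jog_arm", "payload": {
  "increments": [
    [[0.167,-0.9,0,0,0,0,-1],[0.167,-0.9,0,0,0,0,-1],[0.167,-0.9,0,0,0,0,-1],[0,0,0,0,0,0,-1],[0,0,0,0,0,0,-1]]
  ]
}}

```text
time: 23.32
tool_pos: [0.6083, -0.3158, 0.2975]
tcp_rot: [0.006, 3.14, 0.002]
wrist_force: [-0.2, -0.4, -3.3]
width: 0.589
grip_force: 63.7
```

Run:
```python
from h import *
s=st();plan(.61,-.33,.0823,180,10)
```

```text
t 23.32 pos [ 0.6083 -0.3158  0.2975] x [-1.     0.004 -0.001] y [0.004 1.    0.001] z [ 0.001  0.001 -1.   ] q [-0.52  0.29  1.59  0.    1.27 -2.08] w 0.589 gf 63.69830350857228 F [-0.2 -0.4 -3.3]
turn total [ 0.01  0.01 -0.04] per row [ 0.001  0.001 -0.004] | shift world [ 0.0017 -0.0142 -0.2152] units in turned frame [-0.055 -0.472  7.175] in present frame [-0.047 -0.48   7.175]
```

{"api": "jog_arm", "payload": {
  "increments": [
    [[-0.05,-0.45,0.5,0,0,0,-1],[0,0,0.85,0,0,0,-1],[0,0,0.85,0,0,0,-1],[0,0,0.85,0,0,0,-1],[0,0,0.85,0,0,0,-1]]
  ]
}}

```text
time: 23.73
tool_pos: [0.6111, -0.3266, 0.1794]
tcp_rot: [-0.001, 3.14, 0.002]
wrist_force: [0.7, 0.2, -3.3]
width: 0.59
grip_force: 63.7
```

{"api": "jog_arm", "payload": {
  "increments": [
    [[0,0,0.8,0,0,0,-1],[0,0,0.8,0,0,0,-1],[0,0,0.8,0,0,0,-1],[0,0,0.5,0,0,0,-1],[0,0,0,0,0,0,-1]]
  ]
}}

```text
time: 24.15
tool_pos: [0.6086, -0.325, 0.0888]
tcp_rot: [0.0, -3.136, -0.008]
wrist_force: [-0.5, 1.1, -3.7]
width: 0.587
grip_force: 63.6
```

{"api": "jog_arm", "payload": {
  "increments": [
    [[0,0,0.06,0,0,0,-1],[0,0,0.06,0,0,0,-1],[0,0,0,0,0,0,-1],[0,0,0,0,0,0,-1],[0,0,0,0,0,0,-1]]
  ]
}}

```text
time: 24.57
tool_pos: [0.6125, -0.3279, 0.0928]
tcp_rot: [0.001, 3.137, -0.002]
wrist_force: [0.5, 1.1, -4.2]
width: 0.59
grip_force: 63.7
```

{"api": "jog_arm", "payload": {
  "increments": [
    [[0,0,0.05,0,0,0,-1],[0,0,0.05,0,0,0,-1],[0,0,0,0,0,0,-1],[0,0,0,0,0,0,-1],[0,0,0,0,0,0,-1]]
  ]
}}

```text
time: 24.98
tool_pos: [0.6115, -0.3274, 0.0879]
tcp_rot: [0.001, 3.139, 0.001]
wrist_force: [0.0, 0.2, -3.2]
width: 0.591
grip_force: 63.7
```

{"api": "jog_arm", "payload": {
  "increments": [
    [[0,0,0.05,0,0,0,-1],[0,0,0.05,0,0,0,-1],[0,0,0,0,0,0,-1],[0,0,0,0,0,0,-1],[0,0,0,0,0,0,-1]]
  ]
}}

```text
time: 25.4
tool_pos: [0.6116, -0.3273, 0.0849]
tcp_rot: [0.001, 3.139, 0.001]
wrist_force: [0.3, 0.0, -3.4]
width: 0.591
grip_force: 63.7
```

{"api": "jog_arm", "payload": {
  "increments": [
    [[0,0,0.05,0,0,0,-1],[0,0,0.04,0,0,0,-1],[0,0,0,0,0,0,-1],[0,0,0,0,0,0,-1],[0,0,0,0,0,0,-1]]
  ]
}}

```text
time: 25.82
tool_pos: [0.6118, -0.3275, 0.0824]
tcp_rot: [0.001, 3.139, 0.0]
wrist_force: [1.1, 0.1, -2.7]
width: 0.595
grip_force: 63.8
```

{"api": "jog_arm", "payload": {
  "increments": [
    [[0,0,0.03,0,0,0,-1],[0,0,0,0,0,0,1],[0,0,0,0,0,0,1],[0,0,0,0,0,0,1],[0,0,0,0,0,0,1]]
  ]
}}

```text
time: 26.23
tool_pos: [0.6119, -0.3275, 0.0816]
tcp_rot: [0.001, 3.138, 0.0]
wrist_force: [0.7, 0.0, 1.5]
width: 0.998
grip_force: 0.0
```

{"api": "jog_arm", "payload": {
  "increments": [
    [[0,0,-0.3,0,0,0,1],[0,0,-0.7,0,0,0,1],[0,0,-0.9,0,0,0,1],[0,0,-0.9,0,0,0,1],[0,0,-0.9,0,0,0,1]]
  ]
}}

```text
time: 26.65
tool_pos: [0.6112, -0.3274, 0.194]
tcp_rot: [0.001, 3.139, 0.001]
wrist_force: [0.5, -1.0, -0.4]
width: 0.998
grip_force: 0.0
```

{"api": "jog_arm", "payload": {
  "increments": [
    [[0,0,-0.9,0,0,0,1],[0,0,-0.9,0,0,0,1],[0,0,-0.9,0,0,0,1],[0,0,-0.9,0,0,0,1],[0.1,0.92,0,0,0,0,1]]
  ]
}}

```text
time: 27.07
tool_pos: [0.6107, -0.3047, 0.3093]
tcp_rot: [0.006, 3.127, -0.013]
wrist_force: [1.4, -0.6, 1.6]
width: 0.997
grip_force: 0.0
```

{"api": "jog_arm", "payload": {
  "increments": [
    [[0.1,0.92,0,0,0,0,1],[0.1,0.92,0,0,0,0,1],[0.1,0.92,0,0,0,0,1],[0.1,0.92,0,0,0,0,1],[0.1,0.92,0,0,0,0,1]]
  ]
}}

```text
time: 27.48
tool_pos: [0.5929, -0.1607, 0.3014]
tcp_rot: [0.002, 3.138, 0.0]
wrist_force: [0.5, 1.5, 0.9]
width: 1.0
grip_force: 0.0
```

{"api": "jog_arm", "payload": {
  "increments": [
    [[0.1,0.92,0,0,0,0,1],[0.1,0.92,0,0,0,0,1],[0.1,0.92,0,0,0,0,1],[0.1,0.92,0,0,0,0,1],[0.1,0.92,0,0,0,0,1]]
  ]
}}

```text
time: 27.9
tool_pos: [0.578, -0.0225, 0.3014]
tcp_rot: [0.001, 3.138, 0.001]
wrist_force: [0.8, 0.1, 0.7]
width: 0.998
grip_force: 0.0
```

{"api": "jog_arm", "payload": {
  "increments": [
    [[0.1,0.92,0,0,0,0,1],[0.1,0.92,0,0,0,0,1],[0.1,0.92,0,0,0,0,1],[0.1,0.92,0,0,0,0,1],[0.1,0.92,0,0,0,0,1]]
  ]
}}

```text
time: 28.32
tool_pos: [0.5631, 0.1155, 0.3014]
tcp_rot: [0.001, 3.138, 0.001]
wrist_force: [0.3, -0.0, -0.4]
width: 1.0
grip_force: 0.0
```

{"api": "jog_arm", "payload": {
  "increments": [
    [[0.1,0.92,0,0,0,0,1],[0.1,0.92,0,0,0,0,1],[0.1,0.92,0,0,0,0,1],[0.1,0.92,0,0,0,0,1],[0.1,0.92,0,0,0,0,1]]
  ]
}}

```text
time: 28.73
tool_pos: [0.5482, 0.2535, 0.3014]
tcp_rot: [0.001, 3.138, 0.001]
wrist_force: [-0.1, -0.4, 0.2]
width: 1.0
grip_force: 0.0
```

{"api": "jog_arm", "payload": {
  "increments": [
    [[0,0,0,0,0,0.95,1],[0,0,0,0,0,0.95,1],[0,0,0,0,0,0.95,1],[0,0,0,0,0,0.95,1],[0,0,0,0,0,0.95,1]]
  ]
}}

```text
time: 29.15
tool_pos: [0.5484, 0.2524, 0.3012]
tcp_rot: [0.781, 3.04, 0.002]
wrist_force: [-0.5, -0.7, -0.9]
width: 0.997
grip_force: 0.0
```

{"api": "jog_arm", "payload": {
  "increments": [
    [[0,0,0,0,0,0.95,1],[0,0,0,0,0,0.95,1],[0,0,0,0,0,0.95,1],[0,0,0,0,0,0.95,1],[0,0,0,0,0,0.95,1]]
  ]
}}

```text
time: 29.57
tool_pos: [0.5485, 0.2522, 0.3013]
tcp_rot: [1.506, 2.754, 0.004]
wrist_force: [0.0, -0.8, 0.6]
width: 0.999
grip_force: 0.0
```

{"api": "jog_arm", "payload": {
  "increments": [
    [[0,0,0,0,0,0.95,1],[0,0,0,0,0,0,1],[0,0,0,0,0,0,1],[0,0,0,0,0,0,1],[0,0,0,0,0,0,1]]
  ]
}}

```text
time: 29.98
tool_pos: [0.5485, 0.2522, 0.3007]
tcp_rot: [1.632, 2.682, 0.003]
wrist_force: [0.9, -0.3, 0.1]
width: 0.999
grip_force: 0.0
```

Run:
```python
from h import *
s=st()
c=cam('wrist'); save('w5',*c); t=cam('top'); save('top2',*t)
cv2.imwrite('pics/m5.png',np.hstack([cv2.resize(c[0],(480,300)),cv2.resize(t[0][80:290,250:530],(320,240)).repeat(1,0)[:240].copy() if 0 else cv2.copyMakeBorder(cv2.resize(t[0][80:290,250:530],(320,240)),0,60,0,0,cv2.BORDER_CONSTANT)]))
```

```text
t 29.98 pos [0.5485 0.2522 0.3007] x [-0.459  0.888 -0.001] y [0.888 0.459 0.003] z [ 0.003  0.001 -1.   ] q [ 0.39  0.13  1.77 -0.    1.24 -0.09] w 0.999 gf 0.0 F [ 0.9 -0.3  0.1]
```

View pics/m5.png

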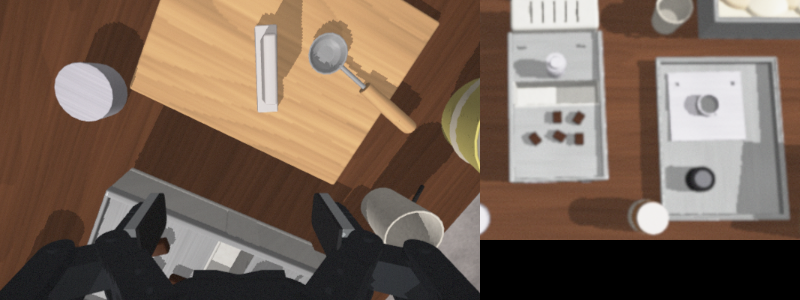

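```bash
cat >> h.py <<'E'
def cloud(im,d,K,T):
    V,U=np.mgrid[:400,:640]; return U,V,np.stack([(U-K[0,2])/K[0,0]*d,(V-K[1,2])/K[1,1]*d,d],-1)@T[:3,:3].T+T[:3,3]
E
python3 - <<'E'
from h import *
c=load('w5'); U,V,P=cloud(*c)
w=(U>325)&(U<385)&(V>15)&(V<165)
for lo,hi in((.055,.075),(.018,.034)):
    q=P[w&(P[...,2]>lo)&(P[...,2]<hi)]; print(len(q),cv2.minAreaRect((q[:,:2]*1000).astype(np.float32)),np.median(q[:,2]))
plan(.541,.333,.2,117,1)
cv2.imwrite('pics/w5c.png',cv2.resize(c[0][10:170,290:450],None,fx=3,fy=3))
E
```

```text
1777 ((546.2662963867188, 339.2997741699219), (16.23889923095703, 80.01498413085938), 30.51944351196289) 0.06676155936679862
1375 ((546.3509521484375, 339.1997985839844), (28.15906524658203, 110.22539520263672), 30.604761123657227) 0.02611693214294164
turn total [0.02 0.01 0.05] per row [0.024 0.008 0.052] | shift world [-0.0075  0.0808 -0.1006] units in turned frame [2.515 1.001 3.352] in present frame [2.512 1.006 3.353]
```

View pics/w5c.png

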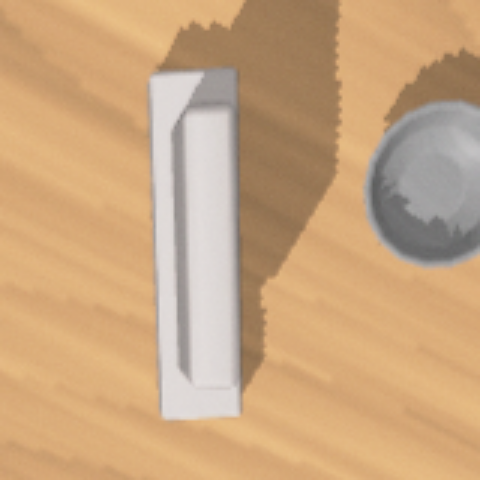

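{"api": "jog_arm", "payload": {
  "increments": [
    [[0,0,0,0,0,-0.53,-0.2],[0.635,0.3525,0,0,0,0,-0.2],[0.635,0.3525,0,0,0,0,-0.2],[0.635,0.3525,0,0,0,0,-0.2],[0.635,0.3525,0,0,0,0,-0.2]]
  ]
}}

```text
time: 30.5
tool_pos: [0.5464, 0.34, 0.3005]
tcp_rot: [1.559, 2.725, 0.003]
wrist_force: [0.1, -0.3, -0.5]
width: 0.4
grip_force: 0.0
```

{"api": "jog_arm", "payload": {
  "increments": [
    [[0,0,0.8,0,0,0,-0.2],[0,0,0.8,0,0,0,-0.2],[0,0,0.8,0,0,0,-0.2],[0,0,0.7,0,0,0,-0.2],[0,0,0,0,0,0,-0.2]]
  ]
}}

```text
time: 30.92
tool_pos: [0.5438, 0.3378, 0.2017]
tcp_rot: [-1.558, -2.725, 0.011]
wrist_force: [-0.3, -0.6, -1.6]
width: 0.402
grip_force: 0.0
```

Run:
```python
from h import *
s=st()
c=cam('wrist'); save('w6',*c); U,V,P=cloud(*c)
w=(U>250)&(U<400)
for lo,hi in((.058,.075),(.02,.034)):
    q=P[w&(P[...,2]>lo)&(P[...,2]<hi)&(np.hypot(P[...,0]-.546,P[...,1]-.339)<.07)]; print(len(q),cv2.minAreaRect((q[:,:2]*1000).astype(np.float32)),np.median(q[:,2]))
plan(.5463,.3393,.106,120.5,1)
```

```text
t 30.92 pos [0.5438 0.3378 0.2017] x [-0.507  0.862 -0.001] y [ 0.862  0.507 -0.007] z [-0.006 -0.004 -1.   ] q [ 0.52  0.28  1.78 -0.    1.09 -0.01] w 0.402 gf 0.0 F [-0.3 -0.6 -1.6]
2738 ((545.8079833984375, 339.94659423828125), (15.985255241394043, 78.8305892944336), 30.565082550048828) 0.06671623522565155
2327 ((565.1661376953125, 350.84564208984375), (72.40438842773438, 109.53252410888672), 30.625511169433594) 0.025956473855037382
turn total [-0.04  0.01 -0.  ] per row [-0.04   0.008 -0.004] | shift world [ 0.0015  0.0009 -0.0983] units in turned frame [1.000e-03 5.800e-02 3.276e+00] in present frame [0.004 0.072 3.276]
```

{"api": "jog_arm", "payload": {
  "increments": [
    [[0,0,0.8,0,0,0,-0.2],[0,0,0.8,0,0,0,-0.2],[0,0,0.8,0,0,0,-0.2],[0,0,0.6,0,0,0,-0.2],[0,0,0.2,0,0,0,-0.2]]
  ]
}}

```text
time: 31.38
tool_pos: [0.5463, 0.3389, 0.1101]
tcp_rot: [1.56, 2.726, -0.001]
wrist_force: [-1.3, -1.4, 0.2]
width: 0.398
grip_force: 0.0
```

{"api": "jog_arm", "payload": {
  "increments": [
    [[0,0,0,0,0,0,-0.2],[0,0,0,0,0,0,-0.2],[0,0,0,0,0,0,-0.2],[0,0,0,0,0,0,-0.2],[0,0,0,0,0,0,-0.2]]
  ]
}}

```text
time: 31.8
tool_pos: [0.5479, 0.3399, 0.1133]
tcp_rot: [1.559, 2.724, 0.007]
wrist_force: [0.0, 0.0, 0.3]
width: 0.403
grip_force: 0.0
```

Run:
```python
from h import *
s=st()
plan(.546,.3396,.106,120.5,1)
```

```text
t 31.8 pos [0.5479 0.3399 0.1133] x [-0.507  0.862 -0.001] y [0.862 0.507 0.005] z [ 0.005  0.002 -1.   ] q [ 0.52  0.38  1.83 -0.    0.93 -0.01] w 0.403 gf 0.0 F [0.  0.  0.3]
turn total [ 0.05  0.01 -0.01] per row [ 0.051  0.009 -0.01 ] | shift world [-0.0019 -0.0003 -0.0073] units in turned frame [ 0.023 -0.059  0.245] in present frame [ 0.023 -0.06   0.245]
```

{"api": "jog_arm", "payload": {
  "increments": [
    [[0,-0.03,0.1,0,0,0,-0.2],[0,0,0.1,0,0,0,-0.2],[0,0,0,0,0,0,-0.4],[0,0,0,0,0,0,-0.6],[0,0,0,0,0,0,-1]]
  ],
  "force": 60
}}

```text
time: 32.22
tool_pos: [0.5461, 0.3389, 0.1054]
tcp_rot: [1.559, 2.725, 0.002]
wrist_force: [-1.2, 0.4, -1.1]
width: 0.176
grip_force: 58.4
```

{"api": "jog_arm", "payload": {
  "increments": [
    [[0,0,0,0,0,0,-1],[0,0,0,0,0,0,-1],[0,0,0,0,0,0,-1],[0,0,0,0,0,0,-1],[0,0,0,0,0,0,-1]]
  ]
}}

```text
time: 32.63
tool_pos: [0.546, 0.3389, 0.1053]
tcp_rot: [1.559, 2.725, 0.002]
wrist_force: [-0.3, 0.2, -1.3]
width: 0.18
grip_force: 58.5
```

Run:
```python
from h import *
s=st()
```

```text
t 32.63 pos [0.546  0.3389 0.1053] x [-0.507  0.862 -0.001] y [0.862 0.507 0.002] z [ 0.002  0.    -1.   ] q [ 0.52  0.39  1.84 -0.    0.91 -0.01] w 0.18 gf 58.489667773246765 F [-0.3  0.2 -1.3]
```

{"api": "jog_arm", "payload": {
  "increments": [
    [[0,0,-0.5,0,0,0,-1],[0,0,-0.8,0,0,0,-1],[0,0,-0.9,0,0,0,-1],[0,0,-0.9,0,0,0,-1],[0,0,-0.9,0,0,0,-1]]
  ]
}}

```text
time: 33.05
tool_pos: [0.5455, 0.3387, 0.2264]
tcp_rot: [1.56, 2.725, 0.002]
wrist_force: [0.2, 0.5, -1.6]
width: 0.177
grip_force: 58.5
```

{"api": "jog_arm", "payload": {
  "increments": [
    [[0,0,0,0,0,0.95,-1],[0,0,0,0,0,0.95,-1],[0,0,0,0,0,0.95,-1],[0,0,0,0,0,0.95,-1],[0,0,0,0,0,0.95,-1]]
  ]
}}

```text
time: 33.47
tool_pos: [0.5457, 0.3388, 0.2255]
tcp_rot: [2.188, 2.252, 0.003]
wrist_force: [-0.1, 0.7, -1.0]
width: 0.177
grip_force: 58.7
```

Run:
```python
from h import *
s=st(); t=cam('top'); save('top3',*t); U,V,P=cloud(*t)
o=np.array([.5966,.0212]);a=np.radians(1.9);R=np.array([[np.cos(a),-np.sin(a)],[np.sin(a),np.cos(a)]])
Q=(P[...,:2]-o)@R
for y in (-.06,-.02,.03,.07):
    m=(abs(Q[...,1]-y)<.006)&(abs(Q[...,0])<.2); x=Q[...,0][m];z=P[...,2][m];i=x.argsort(); print(y,[(round(float(np.median(x[j])*1000)),round(float(np.median(z[j])*1000))) for j in np.array_split(i,len(i)//6)])
hsv=cv2.cvtColor(t[0],cv2.COLOR_BGR2HSV)
m=(t[0].sum(2)<200)&(hsv[...,1]>80)&(abs(Q[...,1])<.095)&(Q[...,0]>-.155)&(Q[...,0]<.08)
n,l,stt,c=cv2.connectedComponentsWithStats(m.astype(np.uint8))
for i in range(1,n):
    if stt[i,4]>15: q=l==i; print(stt[i,4],c[i].round(1),'chopper mm',(Q[q].mean(0)*1000).round(1),'min',(Q[q].min(0)*1000).round(),'max',(Q[q].max(0)*1000).round(),np.median(P[q][:,2]).round(3))
```

```text
t 33.47 pos [0.5457 0.3388 0.2255] x [-0.029  1.     0.   ] y [1.    0.029 0.003] z [ 0.003  0.    -1.   ] q [ 0.52  0.26  1.76 -0.    1.12  0.49] w 0.177 gf 58.69644641876221 F [-0.1  0.7 -1. ]
-0.06 [(-198, -1), (-193, 1), (-190, -1), (-187, 0), (-182, 0), (-180, -1), (-177, -1), (-174, 1), (-171, 0), (-167, 0), (-165, 47), (-163, 68), (-160, 85), (-157, 84), (-155, 76), (-152, 74), (-148, 74), (-146, 76), (-144, 73), (-140, 76), (-138, 75), (-135, 75), (-133, 74), (-129, 74), (-126, 74), (-124, 80), (-122, 83), (-119, 83), (-117, 84), (-114, 79), (-111, 86), (-108, 88), (-105, 86), (-103, 81), (-100, 77), (-96, 75), (-94, 75), (-90, 74), (-87, 75), (-84, 76), (-81, 76), (-77, 74), (-74, 75), (-72, 75), (-69, 75), (-66, 76), (-62, 74), (-59, 75), (-57, 75), (-54, 76), (-51, 74), (-47, 74), (-44, 74), (-42, 74), (-39, 76), (-37, 77), (-34, 74), (-31, 76), (-28, 87), (-25, 81), (-22, 76), (-17, 75), (-13, 75), (-9, 75), (-7, 75), (-3, 74), (1, 74), (17, 14), (22, 12), (25, 15), (30, 14), (33, 14), (36, 14), (40, 14), (44, 13), (46, 14), (49, 16), (53, 14), (54, 52), (54, 56), (54, 50
[... 4583 characters left out ...]
125, 77), (128, 74), (130, 77), (136, 75), (140, 74), (143, 75), (146, 74), (150, 75), (153, 76), (156, 75), (158, 76), (162, 78), (163, 91), (163, 80), (165, 96), (167, 99), (169, 101), (172, 101), (175, 101), (178, 101), (181, 100), (184, 102), (187, 102), (191, 102), (194, 102), (197, 104)]
34 [317.  181.9] chopper mm [-27.9  -1.4] min [-36.  -7.] max [-20.   4.] 0.089
40 [335.6 182.9] chopper mm [-31.3 -46.4] min [-41. -55.] max [-21. -38.] 0.089
36 [318.7 198.7] chopper mm [-68.9  -4.4] min [-77. -15.] max [-60.   4.] 0.089
35 [297.4 200.8] chopper mm [-72.5  46.9] min [-80.  38.] max [-63.  55.] 0.088
34 [346.  215.9] chopper mm [-112.3  -68.5] min [-120.  -74.] max [-105.  -63.] 0.089
```

{"api": "jog_arm", "payload": {
  "increments": [
    [[-0.92,0.03,0,0,0,0,-1],[-0.92,0.03,0,0,0,0,-1],[-0.92,0.03,0,0,0,0,-1],[-0.92,0.03,0,0,0,0,-1],[-0.92,0.03,0,0,0,0,-1]]
  ]
}}

```text
time: 33.93
tool_pos: [0.5548, 0.2, 0.2254]
tcp_rot: [2.179, 2.261, 0.003]
wrist_force: [0.5, -0.2, -0.9]
width: 0.179
grip_force: 58.7
```

{"api": "jog_arm", "payload": {
  "increments": [
    [[-0.92,0.03,0,0,0,0,-1],[-0.92,0.03,0,0,0,0,-1],[-0.92,0.03,0,0,0,0,-1],[-0.92,0.03,0,0,0,0,-1],[-0.92,0.03,0,0,0,0,-1]]
  ]
}}

```text
time: 34.35
tool_pos: [0.564, 0.062, 0.2255]
tcp_rot: [2.18, 2.26, 0.004]
wrist_force: [0.6, -0.9, -1.5]
width: 0.175
grip_force: 58.7
```

{"api": "jog_arm", "payload": {
  "increments": [
    [[-0.92,0.03,0,0,0,0,-1],[-0.92,0.03,0,0,0,0,-1],[-0.92,0.03,0,0,0,0,-1],[-0.92,0.03,0,0,0,0,-1],[0,0,0,0,0,0,-1]]
  ]
}}

```text
time: 34.77
tool_pos: [0.5718, -0.0512, 0.2256]
tcp_rot: [2.182, 2.255, 0.001]
wrist_force: [-0.1, -0.9, -1.1]
width: 0.181
grip_force: 58.7
```

{"api": "jog_arm", "payload": {
  "increments": [
    [[0,0,0,0,0,0,-1],[0,0,0,0,0,0,-1],[0,0,0,0,0,0,-1],[0,0,0,0,0,0,-1],[0,0,0,0,0,0,-1]]
  ]
}}

```text
time: 35.18
tool_pos: [0.5714, -0.0459, 0.2254]
tcp_rot: [2.181, 2.26, 0.003]
wrist_force: [0.3, 0.0, -1.1]
width: 0.18
grip_force: 58.7
```

```bash
cat >> h.py <<'E'
O=np.array([.5966,.0212]);_a=np.radians(1.9);RC=np.array([[np.cos(_a),-np.sin(_a)],[np.sin(_a),np.cos(_a)]])
def toC(p): return (np.asarray(p)[...,:2]-O)@RC*1000
def toW(x,y): return O+RC@np.array([x,y])/1000
def chunks(c,zmax=.105,s=200,mn=20):
    U,V,P=cloud(*c);Q=toC(P);hsv=cv2.cvtColor(c[0],cv2.COLOR_BGR2HSV)
    m=(c[0].astype(int).sum(2)<s)&(hsv[...,1]>80)&(abs(Q[...,1])<95)&(Q[...,0]>-158)&(Q[...,0]<80)&(P[...,2]<zmax)
    n,l,stt,ce=cv2.connectedComponentsWithStats(m.astype(np.uint8))
    for i in range(1,n):
        if stt[i,4]>mn:
            q=l==i; qq=Q[q&(P[...,2]>.083)] if (q&(P[...,2]>.083)).sum()>8 else Q[q]
            print(stt[i,4],ce[i].round(),'C',qq.mean(0).round(1),'lo',np.percentile(qq,1,0).round(1),'hi',np.percentile(qq,99,0).round(1),'z',np.median(P[q][:,2]).round(3))
E
python3 - <<'E'
from h import *
s=st(); print('TCP C',toC(s['tool_pos']))
c=cam('wrist'); save('w7',*c); chunks(c,mn=100)
E
```

```text
t 35.18 pos [ 0.5714 -0.0459  0.2254] x [-0.036  0.999  0.   ] y [0.999 0.036 0.003] z [ 0.003  0.001 -1.   ] q [-0.12  0.13  1.91  0.    1.1  -0.16] w 0.18 gf 58.66111099720001 F [ 0.3  0.  -1.1]
TCP C [-27.38273577 -66.19118137]
1766 [238.  27.] C [-72.4  47.1] lo [-86.   34.4] hi [-59.4  59.6] z 0.089
1360 [251. 119.] C [-68.3  -3.3] lo [-80.8 -16.6] hi [-56.    9.9] z 0.089
1303 [316. 113.] C [-28.5  -0. ] lo [-40.8  -9.3] hi [-16.5   8.9] z 0.089
1217 [191. 216.] C [-111.4  -66.5] lo [-124.2  -76.3] hi [-99.7 -57.9] z 0.089
```

View pics/w7.png

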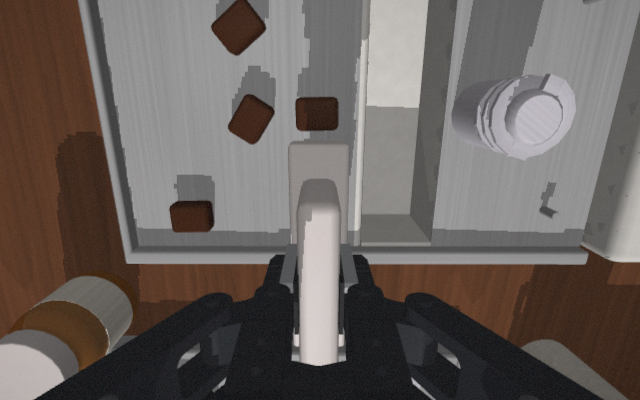

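Run:
```python
from h import *
c=load('w7'); im,d,K,T=c; U,V,P=cloud(*c);Q=toC(P)
for r in (60,150,200,216):
    print(r,[(u,round(Q[r,u,0],1),round(P[r,u,2]*1000)) for u in range(84,136,3)])
cv2.imwrite('pics/w7c.png',cv2.resize(im[150:260,90:230],None,fx=5,fy=5,interpolation=cv2.INTER_CUBIC))
```

```text
60 [(84, np.float64(-219.6), 0), (87, np.float64(-217.7), -1), (90, np.float64(-161.2), 84), (93, np.float64(-159.1), 85), (96, np.float64(-157.5), 85), (99, np.float64(-156.7), 83), (102, np.float64(-156.6), 80), (105, np.float64(-157.0), 77), (108, np.float64(-156.4), 75), (111, np.float64(-154.4), 75), (114, np.float64(-153.4), 73), (117, np.float64(-151.4), 74), (120, np.float64(-148.1), 76), (123, np.float64(-146.7), 76), (126, np.float64(-145.8), 74), (129, np.float64(-143.4), 75), (132, np.float64(-141.1), 76), (135, np.float64(-139.9), 75)]
150 [(84, np.float64(-233.8), 1), (87, np.float64(-231.9), 0), (90, np.float64(-229.1), 0), (93, np.float64(-226.9), -1), (96, np.float64(-223.6), 0), (99, np.float64(-220.9), 0), (102, np.float64(-217.6), 1), (105, np.float64(-215.3), 1), (108, np.float64(-160.1), 85), (111, np.float64(-158.5), 84), (114, np.float64(-156.6), 84), (117, np.float64(-156.8), 81), (120, np.float64(-156.9), 77), (123, np.float64(-156.7), 74), (126, np.float64(-153.9), 76), (129, np.float64(-152.0), 76), (132, np.float64(-149.6), 76), (135, np.float64(-148.3), 
[... 406 characters left out ...]
23, np.float64(-157.3), 83), (126, np.float64(-157.6), 79), (129, np.float64(-156.2), 78), (132, np.float64(-155.7), 75), (135, np.float64(-153.4), 76)]
216 [(84, np.float64(-247.0), 0), (87, np.float64(-243.3), 1), (90, np.float64(-240.5), 1), (93, np.float64(-237.8), 1), (96, np.float64(-235.9), 0), (99, np.float64(-232.2), 1), (102, np.float64(-231.0), -1), (105, np.float64(-227.9), -1), (108, np.float64(-224.4), 0), (111, np.float64(-223.1), -2), (114, np.float64(-219.0), 0), (117, np.float64(-215.6), 1), (120, np.float64(-159.1), 86), (123, np.float64(-157.8), 85), (126, np.float64(-157.1), 83), (129, np.float64(-156.2), 81), (132, np.float64(-156.6), 77), (135, np.float64(-155.5), 75)]
```

View pics/w7c.png

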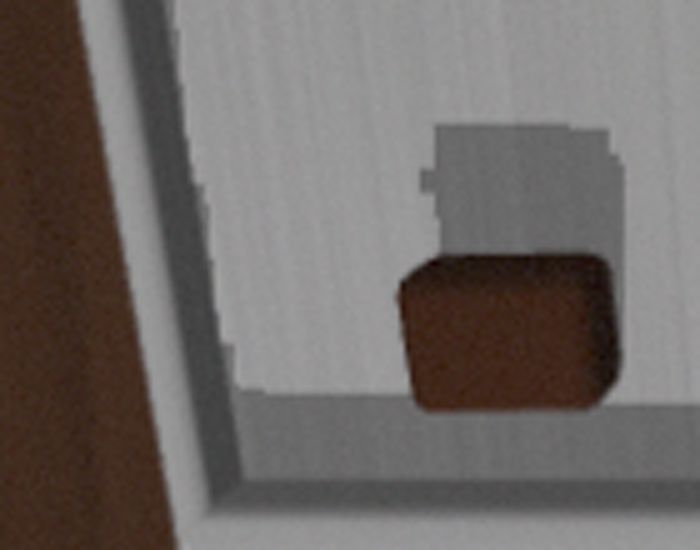

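Run:
```python
from h import *
s=read_state(); print('TCP C',toC(s['tool_pos']),s['tool_pos'][2])
c=load('w7'); im,d,K,T=c; U,V,P=cloud(*c);Q=toC(P)
q=Q[(abs(P[...,2]-.146)<.004)&(U>280)&(U<355)&(V>135)&(V<200)]; print('foot',len(q),np.percentile(q,[1,50,99],0).round(1))
q=Q[(abs(P[...,2]-.187)<.004)&(U>280)&(U<355)&(V>165)&(V<400)]; print('rib',len(q),np.percentile(q,[1,50,99],0).round(1) if len(q) else '')
for r in (142,160,185): print(r,[(u,Q[r,u].round(1).tolist(),round(P[r,u,2]*1000)) for u in range(284,356,6)])
p=toW(-140.5,-34); plan(p[0],p[1],.2254,91.9,1)
```

```text
TCP C [-27.34353167 -66.31341732] 0.22539230481257175
foot 2710 [[-41.2 -35.9]
 [-27.6 -20.2]
 [-13.6 -10.7]]
rib 7639 [[-38.9 -92.3]
 [-27.6 -55.7]
 [-16.5 -26.3]]
142 [(284, [-49.8, -18.9], 74), (290, [-45.8, -18.9], 75), (296, [-37.8, -10.6], 140), (302, [-35.1, -10.8], 139), (308, [-32.3, -10.7], 139), (314, [-29.5, -10.8], 139), (320, [-26.7, -10.8], 139), (326, [-23.9, -10.6], 140), (332, [-21.1, -10.7], 139), (338, [-18.2, -10.8], 138), (344, [-15.4, -10.8], 139), (350, [-6.4, -18.8], 75)]
160 [(284, [-50.0, -30.7], 76), (290, [-40.3, -18.1], 145), (296, [-37.6, -18.0], 146), (302, [-34.8, -17.7], 148), (308, [-32.1, -17.8], 147), (314, [-29.4, -17.8], 147), (320, [-26.7, -17.6], 148), (326, [-24.0, -17.9], 146), (332, [-21.3, -17.7], 147), (338, [-18.6, -17.9], 146), (344, [-15.8, -17.9], 146), (350, [-6.1, -30.6], 76)]
185 [(284, [-50.5, -47.7], 76), (290, [-40.6, -29.7], 146), (296, [-37.8, -29.8], 146), (302, [-34.8, -28.5], 151), (308, [-31.8, -26.0], 160), (314, [-29.3, -26.0], 160), (320, [-26.8, -25.6], 162), (326, [-24.3, -25.6], 161), (332, [-21.7, -26.4], 159), (338, [-18.3, -29.6], 146), (344, [-15.6, -29.6], 146), (350, [-5.5, -47.9], 75)]
turn total [ 0.02 -0.    0.02] per row [ 0.025 -0.004  0.021] | shift world [-0.1142  0.0285  0.    ] units in turned frame [ 1.077 -3.772 -0.   ] in present frame [ 1.086 -3.769 -0.009]
```

{"api": "jog_arm", "payload": {
  "increments": [
    [[0.21,-0.754,0,0,0,0.02,-1],[0.21,-0.754,0,0,0,0,-1],[0.21,-0.754,0,0,0,0,-1],[0.21,-0.754,0,0,0,0,-1],[0.21,-0.754,0,0,0,0,-1]]
  ]
}}

```text
time: 35.65
tool_pos: [0.4564, -0.0183, 0.225]
tcp_rot: [2.184, 2.256, 0.003]
wrist_force: [-1.0, 0.7, -1.0]
width: 0.176
grip_force: 59.0
```

{"api": "jog_arm", "payload": {
  "increments": [
    [[0,0,0.4,0,0,0,-1],[0,0,0.4,0,0,0,-1],[0,0,0.3,0,0,0,-1],[0,0,0,0,0,0,-1],[0,0,0,0,0,0,-1]]
  ]
}}

```text
time: 36.07
tool_pos: [0.4572, -0.0188, 0.1917]
tcp_rot: [2.185, 2.257, 0.002]
wrist_force: [0.4, -0.9, -1.2]
width: 0.177
grip_force: 59.0
```

{"api": "jog_arm", "payload": {
  "increments": [
    [[0,0,0,0,0,0,-1],[0,0,0,0,0,0,-1],[0,0,0,0,0,0,-1],[0,0,0,0,0,0,-1],[0,0,0,0,0,0,-1]]
  ]
}}

```text
time: 36.48
tool_pos: [0.4578, -0.0191, 0.1925]
tcp_rot: [2.185, 2.255, 0.004]
wrist_force: [0.8, 0.6, -1.7]
width: 0.18
grip_force: 59.0
```

Run:
```python
from h import *
s=st(); print('TCP C',toC(s['tool_pos']))
c=cam('wrist'); save('w8',*c); chunks(c,mn=100)
p=toW(-140.5,-34); plan(p[0],p[1],.1698,91.9,1)
```

```text
t 36.48 pos [ 0.4578 -0.0191  0.1925] x [-0.032  0.999  0.   ] y [0.999 0.032 0.003] z [ 0.003  0.    -1.   ] q [-0.1  -0.05  2.17  0.    1.02 -0.13] w 0.18 gf 58.98410618305206 F [ 0.8  0.6 -1.7]
TCP C [-140.05077804  -35.66580651]
2268 [449.  80.] C [-75.   47.9] lo [-87.9  34.9] hi [-61.4  60.6] z 0.089
1814 [446. 179.] C [-70.8  -2.6] lo [-82.8 -16.1] hi [-57.8  10.3] z 0.089
1963 [520. 172.] C [-30.8   0.7] lo [-41.7  -8.8] hi [-17.6   9.6] z 0.089
1603 [501. 248.] C [-33.7 -44.2] lo [-46.1 -57.1] hi [-19.5 -32.4] z 0.089
273 [378. 275.] C [-104.5  -61.9] lo [-108.7  -70.8] hi [-101.   -57.7] z 0.088
turn total [ 0.03 -0.   -0.01] per row [ 0.028 -0.003 -0.014] | shift world [-0.0004  0.0016 -0.0225] units in turned frame [ 0.055 -0.011  0.751] in present frame [ 0.055 -0.013  0.751]
```

Run:
```python
from h import *
c=load('w8'); im,d,K,T=c; U,V,P=cloud(*c);Q=toC(P)
m=(abs(P[...,2]-.113)<.004)&(U>250)&(U<390)&(V>100)&(V<260); q=Q[m]; print('foot',len(q),np.percentile(q,[1,50,99],0).round(1))
for r in (100,150,180,220): print(r,[(u,round(Q[r,u,0],1),round(P[r,u,2]*1000)) for u in range(250,300,4)])
cv2.imwrite('pics/w8c.png',cv2.resize(im[100:320,220:540],None,fx=2.5,fy=2.5))
```

```text
foot 3324 [[-153.7  -27.3]
 [-140.     8. ]
 [-126.    19.8]]
100 [(250, np.float64(-190.7), 1), (254, np.float64(-188.0), 0), (258, np.float64(-185.1), -1), (262, np.float64(-181.9), 0), (266, np.float64(-178.7), 1), (270, np.float64(-175.9), 0), (274, np.float64(-162.6), 83), (278, np.float64(-160.2), 86), (282, np.float64(-158.3), 85), (286, np.float64(-156.8), 79), (290, np.float64(-155.0), 75), (294, np.float64(-152.8), 76), (298, np.float64(-150.6), 75)]
150 [(250, np.float64(-193.2), 0), (254, np.float64(-190.3), -1), (258, np.float64(-186.8), 1), (262, np.float64(-183.7), 1), (266, np.float64(-180.9), -2), (270, np.float64(-177.5), 0), (274, np.float64(-174.4), 0), (278, np.float64(-161.4), 84), (282, np.float64(-159.1), 85), (286, np.float64(-157.1), 84), (290, np.float64(-140.4), 263), (294, np.float64(-150.8), 113), (298, np.float64(-149.0), 113)]
180 [(250, np.float64(-194.8), 0), (254, np.float64(-191.1), 2), (258, np.float64(-188.3), 0), (262, np.float64(-185.1), 0), (266, np.float64(-181.9), 0), (270, np.float64(-178.6), 0), (274, np.float64(-175.3), 0), (278, np.float64(-161.9), 85), (282, np.float64(-159.6), 86), (286, np.float64(-157.5), 84), (290, np.float64(-153.0), 113), (294, np.float64(-151.1), 113), (298, np.float64(-149.3), 113)]
220 [(250, np.float64(-196.9), 0), (254, np.float64(-193.5), 0), (258, np.float64(-190.1), 1), (262, np.float64(-186.8), 0), (266, np.float64(-183.5), 0), (270, np.float64(-180.1), 0), (274, np.float64(-176.6), 1), (278, np.float64(-173.6), -1), (282, np.float64(-160.3), 86), (286, np.float64(-158.2), 84), (290, np.float64(-153.5), 112), (294, np.float64(-151.4), 115), (298, np.float64(-147.2), 153)]
```

View pics/w8c.png

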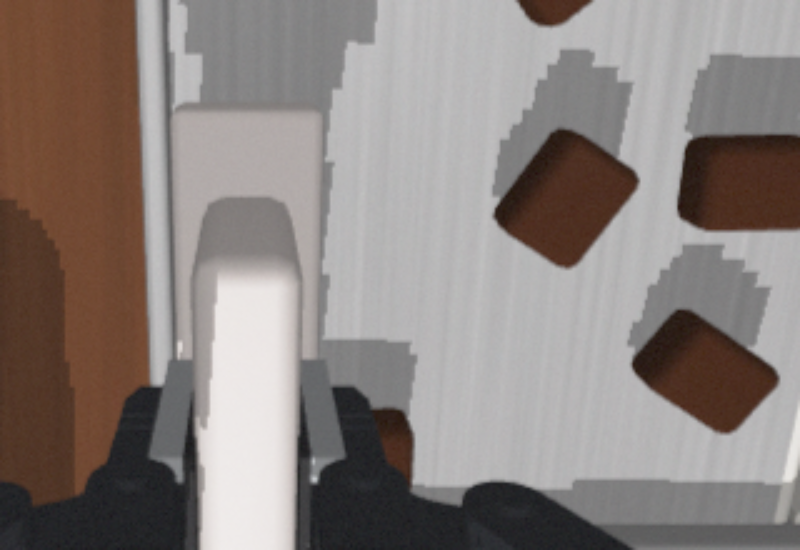

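{"api": "jog_arm", "payload": {
  "increments": [
    [[0.065,-0.05,0,0,0,0,-1],[0,0,0.1,0,0,0,-1],[0,0,0.15,0,0,0,-1],[0,0,0.15,0,0,0,-1],[0,0,0.15,0,0,0,-1]]
  ]
}}

```text
time: 36.95
tool_pos: [0.4558, -0.0171, 0.175]
tcp_rot: [2.185, 2.256, 0.003]
wrist_force: [-0.0, -0.6, -2.3]
width: 0.179
grip_force: 59.0
```

{"api": "jog_arm", "payload": {
  "increments": [
    [[0,0,0.08,0,0,0,-1],[0,0,0.05,0,0,0,-1],[0,0,0,0,0,0,-1],[0,0,0,0,0,0,-1],[0,0,0,0,0,0,-1]]
  ]
}}

```text
time: 37.37
tool_pos: [0.4562, -0.0171, 0.1719]
tcp_rot: [2.185, 2.255, 0.004]
wrist_force: [0.0, 0.9, -1.0]
width: 0.182
grip_force: 59.0
```

Run:
```python
from h import *
s=st(); print('TCP C',toC(s['tool_pos']))
c=cam('wrist'); save('w9',*c); chunks(c,mn=60)
U,V,P=cloud(*c);Q=toC(P)
m=(abs(P[...,2]-.092)<.003)&(U>250)&(U<390)&(V>100)&(V<260)&(c[0].min(2)>120); q=Q[m]; print('foot',len(q),np.percentile(q,[1,50,99],0).round(1),np.median(P[m][:,2]))
```

```text
t 37.37 pos [ 0.4562 -0.0171  0.1719] x [-0.032  0.999  0.   ] y [0.999 0.032 0.003] z [ 0.003  0.    -1.   ] q [-0.09 -0.03  2.19  0.    0.98 -0.12] w 0.182 gf 58.983789682388306 F [ 0.   0.9 -1. ]
TCP C [-141.58493827  -33.64296698]
2967 [469.  82.] C [-75.2  48. ] lo [-88.   34.9] hi [-61.5  60.8] z 0.089
2333 [464. 192.] C [-70.9  -2.5] lo [-82.9 -16. ] hi [-58.   10.5] z 0.089
2544 [547. 185.] C [-30.9   0.9] lo [-41.8  -8.9] hi [-17.6   9.6] z 0.089
2027 [524. 268.] C [-33.8 -44.1] lo [-46.1 -57.1] hi [-19.6 -32.4] z 0.089
158 [387. 291.] C [-104.2  -58.7] lo [-107.2  -61. ] hi [-101.4  -57.4] z 0.085
foot 3269 [[-155.   -25. ]
 [-141.1   10.1]
 [-127.6   21.8]] 0.09278920418539355
```

{"api": "jog_arm", "payload": {
  "increments": [
    [[0,0,0.05,0,0,0,-1],[0,0,0.03,0,0,0,-1],[0,0.08,0,0,0,0,-1],[0,0.12,0,0,0,0,-1],[0,0.15,0,0,0,0,-1]]
  ]
}}

```text
time: 37.83
tool_pos: [0.4668, -0.0168, 0.1694]
tcp_rot: [2.185, 2.255, 0.003]
wrist_force: [0.2, 0.0, -1.3]
width: 0.181
grip_force: 59.0
```

{"api": "jog_arm", "payload": {
  "increments": [
    [[0,0.15,0,0,0,0,-1],[0,0.15,0,0,0,0,-1],[0,0.15,0,0,0,0,-1],[0,0.15,0,0,0,0,-1],[0,0.15,0,0,0,0,-1]]
  ]
}}

```text
time: 38.25
tool_pos: [0.4896, -0.016, 0.1694]
tcp_rot: [2.185, 2.255, 0.003]
wrist_force: [-0.6, 0.7, -1.8]
width: 0.18
grip_force: 59.0
```

{"api": "jog_arm", "payload": {
  "increments": [
    [[0,0.15,0,0,0,0,-1],[0,0.15,0,0,0,0,-1],[0,0.15,0,0,0,0,-1],[0,0.15,0,0,0,0,-1],[0,0.15,0,0,0,0,-1]]
  ]
}}

```text
time: 38.67
tool_pos: [0.5119, -0.0153, 0.1694]
tcp_rot: [2.185, 2.255, 0.003]
wrist_force: [-0.1, -0.1, -1.6]
width: 0.18
grip_force: 59.1
```

Run:
```python
from h import *
s=st(); print('TCP C',toC(s['tool_pos']))
c=cam('wrist'); save('w10',*c); chunks(c,mn=60)
t=cam('top'); chunks(t)
```

```text
t 38.67 pos [ 0.5119 -0.0153  0.1694] x [-0.032  0.999  0.   ] y [0.999 0.032 0.003] z [ 0.003  0.    -1.   ] q [-0.08  0.08  2.08  0.    0.98 -0.11] w 0.18 gf 59.07788872718811 F [-0.1 -0.1 -1.6]
TCP C [-85.84454496 -33.70619094]
2687 [346.  81.] C [-73.7  48.1] lo [-86.7  35.4] hi [-60.6  60.6] z 0.089
2214 [374. 189.] C [-59.3   0.1] lo [-70.  -13.2] hi [-48.4  12.4] z 0.089
2349 [436. 187.] C [-29.9   0.9] lo [-41.5  -8.9] hi [-17.3   9.6] z 0.089
1944 [421. 270.] C [-32.7 -43.5] lo [-45.5 -55.3] hi [-19.  -32.4] z 0.089
88 [386. 292.] C [-49.3 -58.5] lo [-51.3 -59.9] hi [-47.  -57.6] z 0.084
```

{"api": "jog_arm", "payload": {
  "increments": [
    [[0,0.14,0,0,0,0,-1],[0,0.14,0,0,0,0,-1],[0,0.14,0,0,0,0,-1],[0,0.14,0,0,0,0,-1],[0,0.14,0,0,0,0,-1]]
  ]
}}

```text
time: 39.18
tool_pos: [0.5329, -0.0147, 0.1695]
tcp_rot: [2.185, 2.255, 0.003]
wrist_force: [-0.5, -0.2, -1.9]
width: 0.181
grip_force: 59.1
```

{"api": "jog_arm", "payload": {
  "increments": [
    [[0,0.14,0,0,0,0,-1],[0,0.14,0,0,0,0,-1],[0,0.14,0,0,0,0,-1],[0,0.14,0,0,0,0,-1],[0,0.14,0,0,0,0,-1]]
  ]
}}

```text
time: 39.6
tool_pos: [0.5539, -0.014, 0.1695]
tcp_rot: [2.185, 2.255, 0.003]
wrist_force: [-0.2, -0.4, -1.8]
width: 0.181
grip_force: 59.1
```

{"api": "jog_arm", "payload": {
  "increments": [
    [[0,0.14,0,0,0,0,-1],[0,0.14,0,0,0,0,-1],[0,0.14,0,0,0,0,-1],[0,0.14,0,0,0,0,-1],[0,0.14,0,0,0,0,-1]]
  ]
}}

```text
time: 40.02
tool_pos: [0.5749, -0.0133, 0.1697]
tcp_rot: [2.185, 2.255, 0.003]
wrist_force: [-0.4, -0.0, -1.2]
width: 0.182
grip_force: 59.1
```

{"api": "jog_arm", "payload": {
  "increments": [
    [[0,0.14,0,0,0,0,-1],[0,0.14,0,0,0,0,-1],[0,0.14,0,0,0,0,-1],[0,0.14,0,0,0,0,-1],[0,0.14,0,0,0,0,-1]]
  ]
}}

```text
time: 40.43
tool_pos: [0.5959, -0.0127, 0.1697]
tcp_rot: [2.185, 2.255, 0.004]
wrist_force: [0.0, 0.1, -0.9]
width: 0.181
grip_force: 59.1
```

Run:
```python
from h import *
s=st(); print('TCP C',toC(s['tool_pos']))
c=cam('wrist'); save('w11',*c); chunks(c,mn=60)
```

```text
t 40.43 pos [ 0.5959 -0.0127  0.1697] x [-0.032  0.999  0.   ] y [0.999 0.032 0.003] z [ 0.003  0.    -1.   ] q [-0.06  0.23  1.91  0.    1.   -0.1 ] w 0.181 gf 59.06352639198303 F [ 0.   0.1 -0.9]
TCP C [ -1.78649531 -33.81515129]
3122 [156.  82.] C [-71.6  48. ] lo [-85.4  35. ] hi [-58.8  60.8] z 0.089
1171 [367. 164.] C [30.   0.6] lo [16.7 -9.6] hi [42.6 11. ] z 0.028
1070 [370. 220.] C [ 33.6 -38.1] lo [ 21.6 -48.5] hi [ 45.9 -30.2] z 0.028
660 [370. 252.] C [ 34.5 -62.4] lo [ 21.4 -74.8] hi [ 43.7 -56.9] z 0.028
```

{"api": "jog_arm", "payload": {
  "increments": [
    [[0,0,-0.5,0,0,0,-1],[0,0,-0.5,0,0,0,-1],[0,0,-0.2,0,0,0,-1],[0.226,-0.387,0,0,0,0,-1],[0.226,-0.387,0,0,0,0,-1]]
  ]
}}

```text
time: 40.9
tool_pos: [0.5725, -0.0, 0.2066]
tcp_rot: [2.184, 2.253, 0.006]
wrist_force: [-0.9, 0.2, -1.7]
width: 0.175
grip_force: 59.1
```

{"api": "jog_arm", "payload": {
  "increments": [
    [[0.452,-0.774,0,0,0,0,-1],[0.452,-0.774,0,0,0,0,-1],[0.452,-0.774,0,0,0,0,-1],[0.226,-0.387,0,0,0,0,-1],[0.226,-0.387,0,0,0,0,-1]]
  ]
}}

```text
time: 41.32
tool_pos: [0.4761, 0.0518, 0.2053]
tcp_rot: [2.184, 2.256, 0.004]
wrist_force: [0.8, -0.3, -1.7]
width: 0.179
grip_force: 59.1
```

{"api": "jog_arm", "payload": {
  "increments": [
    [[0,0,0,0,0,0,-1],[0,0,0,0,0,0,-1],[0,0,0,0,0,0,-1],[0,0,0,0,0,0,-1],[0,0,0,0,0,0,-1]]
  ]
}}

```text
time: 41.73
tool_pos: [0.4781, 0.051, 0.2056]
tcp_rot: [2.185, 2.254, 0.004]
wrist_force: [0.7, 1.2, -2.4]
width: 0.182
grip_force: 59.1
```

Run:
```python
from h import *
s=st(); print('TCP C',toC(s['tool_pos']))
c=cam('wrist'); save('w12',*c); chunks(c,mn=60)
t=cam('top'); chunks(t); p=toW(-115,34);plan(p[0],p[1],.1695,91.9,1)
```

```text
t 41.73 pos [0.4781 0.051  0.2056] x [-0.031  1.     0.   ] y [1.    0.031 0.003] z [ 0.003  0.    -1.   ] q [ 0.05 -0.02  2.11  0.    1.05  0.02] w 0.182 gf 59.14406955242157 F [ 0.7  1.2 -2.4]
TCP C [-117.4191767    33.71793098]
1415 [390. 202.] C [-74.4  49.4] lo [-87.5  36.4] hi [-61.3  61.7] z 0.089
328 [508. 237.] C [36.   1.2] lo [30.  -8.9] hi [41.7  9.3] z 0.028
412 [502. 279.] C [ 37.9 -37.7] lo [ 30.1 -48.1] hi [ 45.3 -30.1] z 0.028
325 [496. 306.] C [ 36.8 -64.3] lo [ 30.3 -74.8] hi [ 42.7 -56.8] z 0.028
32 [342. 163.] C [ 32.4 -68.7] lo [ 24.2 -74.3] hi [ 40.4 -63.5] z 0.028
turn total [ 0.03 -0.   -0.02] per row [ 0.025 -0.003 -0.02 ] | shift world [ 0.0028  0.0003 -0.0359] units in turned frame [0.007 0.093 1.196] in present frame [0.007 0.09  1.196]
```

{"api": "jog_arm", "payload": {
  "increments": [
    [[0,0,0.4,0,0,0,-1],[0,0,0.4,0,0,0,-1],[0,0,0.25,0,0,0,-1],[0,0,0.1,0,0,0,-1],[0,0,0.05,0,0,0,-1]]
  ]
}}

```text
time: 42.25
tool_pos: [0.4764, 0.0513, 0.1681]
tcp_rot: [-2.186, -2.256, 0.0]
wrist_force: [-3.4, -0.7, 4.2]
width: 0.183
grip_force: 59.9
```

{"api": "jog_arm", "payload": {
  "increments": [
    [[0,0.08,0,0,0,0,-1],[0,0.14,0,0,0,0,-1],[0,0.14,0,0,0,0,-1],[0,0.14,0,0,0,0,-1],[0,0.14,0,0,0,0,-1]]
  ]
}}

```text
time: 42.67
tool_pos: [0.4975, 0.0521, 0.17]
tcp_rot: [2.184, 2.255, 0.005]
wrist_force: [-0.3, 0.4, -1.7]
width: 0.179
grip_force: 59.1
```

{"api": "jog_arm", "payload": {
  "increments": [
    [[0,0.14,0,0,0,0,-1],[0,0.14,0,0,0,0,-1],[0,0.14,0,0,0,0,-1],[0,0.14,0,0,0,0,-1],[0,0.14,0,0,0,0,-1]]
  ]
}}

```text
time: 43.08
tool_pos: [0.5179, 0.0527, 0.1695]
tcp_rot: [2.185, 2.255, 0.003]
wrist_force: [-0.2, -0.1, -1.0]
width: 0.178
grip_force: 59.1
```

{"api": "jog_arm", "payload": {
  "increments": [
    [[0,0.14,0,0,0,0,-1],[0,0.14,0,0,0,0,-1],[0,0.14,0,0,0,0,-1],[0,0.14,0,0,0,0,-1],[0,0.14,0,0,0,0,-1]]
  ]
}}

```text
time: 43.5
tool_pos: [0.5388, 0.0534, 0.1695]
tcp_rot: [2.185, 2.255, 0.003]
wrist_force: [-0.4, -0.5, -1.8]
width: 0.181
grip_force: 59.1
```

{"api": "jog_arm", "payload": {
  "increments": [
    [[0,0.14,0,0,0,0,-1],[0,0.14,0,0,0,0,-1],[0,0.14,0,0,0,0,-1],[0,0.14,0,0,0,0,-1],[0,0.14,0,0,0,0,-1]]
  ]
}}

```text
time: 43.92
tool_pos: [0.5598, 0.054, 0.1696]
tcp_rot: [2.185, 2.255, 0.003]
wrist_force: [0.7, 0.3, -1.6]
width: 0.178
grip_force: 59.1
```

{"api": "jog_arm", "payload": {
  "increments": [
    [[0,0.14,0,0,0,0,-1],[0,0.14,0,0,0,0,-1],[0,0.14,0,0,0,0,-1],[0,0.14,0,0,0,0,-1],[0,0.14,0,0,0,0,-1]]
  ]
}}

```text
time: 44.33
tool_pos: [0.5808, 0.0547, 0.1697]
tcp_rot: [2.185, 2.255, 0.003]
wrist_force: [0.5, -0.2, -1.7]
width: 0.176
grip_force: 59.1
```

{"api": "jog_arm", "payload": {
  "increments": [
    [[0,0.14,0,0,0,0,-1],[0,0.14,0,0,0,0,-1],[0,0.14,0,0,0,0,-1],[0,0.1,0,0,0,0,-1],[0,0,0,0,0,0,-1]]
  ]
}}

```text
time: 44.75
tool_pos: [0.5968, 0.0552, 0.1698]
tcp_rot: [2.185, 2.255, 0.004]
wrist_force: [0.5, -0.2, -1.5]
width: 0.178
grip_force: 59.1
```

Run:
```python
from h import *
s=st(); print('TCP C',toC(s['tool_pos']))
c=cam('wrist'); save('w13',*c); chunks(c,mn=60)
```

```text
t 44.75 pos [0.5968 0.0552 0.1698] x [-0.032  0.999  0.   ] y [0.999 0.032 0.003] z [ 0.003  0.    -1.   ] q [0.05 0.24 1.9  0.   1.   0.02] w 0.178 gf 59.12875771522522 F [ 0.5 -0.2 -1.5]
TCP C [ 1.29010397 33.95761313]
1124 [375. 195.] C [39.6 47.4] lo [27.6 37.4] hi [52.3 55.5] z 0.028
470 [366. 252.] C [35.2  4.9] lo [24.7 -7.8] hi [42.7  9.5] z 0.027
```

{"api": "jog_arm", "payload": {
  "increments": [
    [[0,0,-0.5,0,0,0,-1],[0,0,-0.7,0,0,0,-1],[0,0,-0.7,0,0,0,-1],[0,0,-0.7,0,0,0,-1],[0,0,-0.4,0,0,0,-1]]
  ]
}}

```text
time: 45.22
tool_pos: [0.5965, 0.0552, 0.2624]
tcp_rot: [2.183, 2.254, 0.007]
wrist_force: [1.1, -1.1, -1.0]
width: 0.182
grip_force: 59.1
```

{"api": "jog_arm", "payload": {
  "increments": [
    [[-0.912,-0.323,0,0,0,0,-1],[-0.912,-0.323,0,0,0,0,-1],[-0.912,-0.323,0,0,0,0,-1],[-0.912,-0.323,0,0,0,0,-1],[-0.912,-0.323,0,0,0,0,-1]]
  ]
}}

```text
time: 45.63
tool_pos: [0.5507, -0.0841, 0.2592]
tcp_rot: [2.185, 2.256, 0.003]
wrist_force: [0.6, -0.4, -2.1]
width: 0.181
grip_force: 59.2
```

{"api": "jog_arm", "payload": {
  "increments": [
    [[-0.912,-0.323,0,0,0,0,-1],[-0.912,-0.323,0,0,0,0,-1],[-0.912,-0.323,0,0,0,0,-1],[-0.912,-0.323,0,0,0,0,-1],[-0.912,-0.323,0,0,0,0,-1]]
  ]
}}

```text
time: 46.05
tool_pos: [0.5066, -0.2225, 0.2591]
tcp_rot: [2.185, 2.256, 0.003]
wrist_force: [0.9, -0.3, -1.7]
width: 0.179
grip_force: 59.2
```

Run:
```python
from h import *
s=st(); t=cam('top'); save('top4',*t); chunks(t,s=230,mn=8)
t2=cam('side'); save('s4',*t2)
cv2.imwrite('pics/m4.png',np.hstack([cv2.resize(t[0][100:245,265:370],None,fx=4,fy=4),cv2.resize(t2[0][140:285,180:270+90],None,fx=2.1,fy=4)]))
```

```text
t 46.05 pos [ 0.5066 -0.2225  0.2591] x [-0.032  0.999  0.001] y [0.999 0.032 0.002] z [ 0.002  0.001 -1.   ] q [-0.46  0.07  1.92  0.    1.16 -0.49] w 0.179 gf 59.15645241737366 F [ 0.9 -0.3 -1.7]
34 [299. 160.] C [41.9 43.9] lo [32.1 37.9] hi [51.9 48.6] z 0.028
26 [332. 162.] C [ 35.  -41.5] lo [ 27.2 -45.5] hi [ 43.8 -37.4] z 0.028
38 [317. 165.] C [28.3 -2.7] lo [15.8 -8.8] hi [39.4  4.6] z 0.028
32 [342. 163.] C [ 32.1 -68.4] lo [ 23.7 -74.3] hi [ 40.9 -63.2] z 0.027
```

View pics/m4.png

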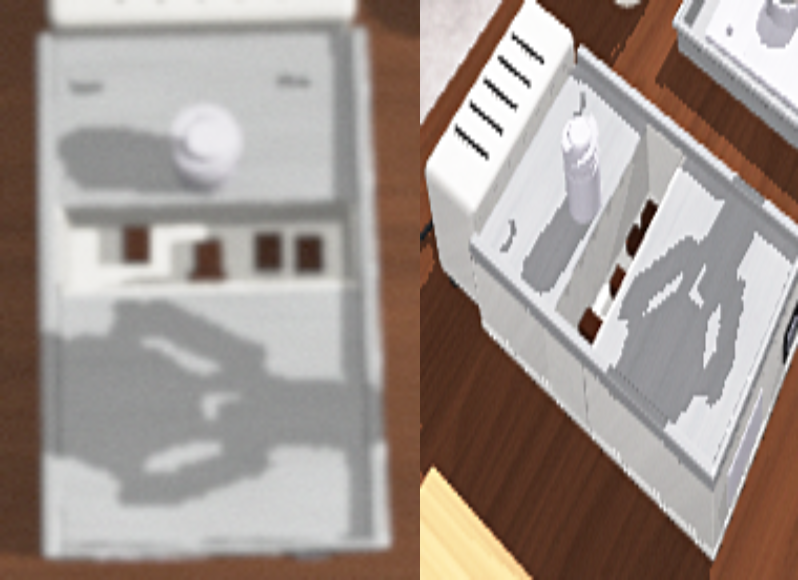

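Run:
```python
from h import *
for n in('top4','s4'):
    c=load(n);U,V,P=cloud(*c);Q=toC(P);z=P[...,2]
    m=(Q[...,0]>-150)&(Q[...,0]<2)&(abs(Q[...,1])<86)&(z>.065)
    print(n,m.sum(),'high',(m&(z>.081)&(z<.1)).sum(),Q[m&(z>.081)&(z<.1)].round().tolist()[:8])
    hsv=cv2.cvtColor(c[0],cv2.COLOR_BGR2HSV); b=(hsv[...,1]>110)&(c[0].max(2)<130)&(Q[...,0]>-150)&(Q[...,0]<75)&(abs(Q[...,1])<88)&(z<.11)
    k,l,s_,ce=cv2.connectedComponentsWithStats(b.astype(np.uint8)); print([(int(s_[i,4]),Q[l==i].mean(0).round().tolist(),round(float(np.median(z[l==i])),3)) for i in range(1,k)])
c=load('w12');U,V,P=cloud(*c);Q=toC(P);hsv=cv2.cvtColor(c[0],cv2.COLOR_BGR2HSV)
for n in('w11','w12','w13'):
    c=load(n);U,V,P=cloud(*c);Q=toC(P);hsv=cv2.cvtColor(c[0],cv2.COLOR_BGR2HSV)
    b=(hsv[...,1]>110)&(c[0].max(2)<130)&(P[...,2]<.06)&(Q[...,0]>0)&(Q[...,0]<60)&(abs(Q[...,1])<92)
    k,l,s_,ce=cv2.connectedComponentsWithStats(b.astype(np.uint8)); print(n,[(int(s_[i,4]),Q[l==i].mean(0).round().tolist(),round(float(np.median(P[l==i][:,2])),3)) for i in range(1,k) if s_[i,4]>15])
plan(.447,-.415,.2591,0,16)
```

```text
top4 4333 high 0 []
[(25, [41.0, 44.0], 0.028), (30, [28.0, -3.0], 0.028), (17, [35.0, -42.0], 0.028), (17, [33.0, -68.0], 0.028)]
s4 3713 high 0 []
[(67, [38.0, -51.0], 0.028), (27, [36.0, 0.0], 0.028), (55, [41.0, 46.0], 0.028)]
w11 [(1067, [31.0, 0.0], 0.028), (912, [34.0, -38.0], 0.028), (559, [35.0, -63.0], 0.028)]
w12 [(321, [36.0, 1.0], 0.028), (388, [38.0, -38.0], 0.028), (285, [37.0, -64.0], 0.028)]
w13 [(1072, [40.0, 47.0], 0.028), (405, [35.0, 5.0], 0.028)]
turn total [ 0.02 -0.   15.27] per row [ 0.001 -0.     0.954] | shift world [-0.0591 -0.1903  0.    ] units in turned frame [-1.970e+00  6.344e+00 -1.000e-03] in present frame [-6.287e+00 -2.146e+00  3.000e-03]
```

{"api": "jog_arm", "payload": {
  "increments": [
    [[-0.9,-0.306,0,0,0,0,-1],[-0.9,-0.306,0,0,0,0,-1],[-0.9,-0.306,0,0,0,0,-1],[-0.9,-0.306,0,0,0,0,-1],[-0.9,-0.306,0,0,0,0,-1]]
  ]
}}

```text
time: 46.57
tool_pos: [0.4657, -0.3581, 0.2589]
tcp_rot: [2.185, 2.256, 0.004]
wrist_force: [1.1, -0.3, -2.0]
width: 0.175
grip_force: 59.1
```

{"api": "jog_arm", "payload": {
  "increments": [
    [[-0.9,-0.306,0,0,0,0,-1],[-0.9,-0.306,0,0,0,0,-1],[0,0,0,0,0,0.954,-1],[0,0,0,0,0,0.954,-1],[0,0,0,0,0,0.954,-1]]
  ]
}}

```text
time: 46.98
tool_pos: [0.4492, -0.4123, 0.2585]
tcp_rot: [-2.504, -1.897, -0.004]
wrist_force: [0.6, -0.1, -1.9]
width: 0.182
grip_force: 59.1
```

{"api": "jog_arm", "payload": {
  "increments": [
    [[0,0,0,0,0,0.954,-1],[0,0,0,0,0,0.954,-1],[0,0,0,0,0,0.954,-1],[0,0,0,0,0,0.954,-1],[0,0,0,0,0,0.954,-1]]
  ]
}}

```text
time: 47.4
tool_pos: [0.4496, -0.4114, 0.2586]
tcp_rot: [-2.894, -1.221, -0.004]
wrist_force: [0.7, -0.6, -1.0]
width: 0.181
grip_force: 59.1
```

{"api": "jog_arm", "payload": {
  "increments": [
    [[0,0,0,0,0,0.954,-1],[0,0,0,0,0,0.954,-1],[0,0,0,0,0,0.954,-1],[0,0,0,0,0,0.954,-1],[0,0,0,0,0,0.954,-1]]
  ]
}}

```text
time: 47.82
tool_pos: [0.4496, -0.4114, 0.2586]
tcp_rot: [-3.105, -0.468, -0.004]
wrist_force: [0.7, -0.1, -1.6]
width: 0.179
grip_force: 59.1
```

{"api": "jog_arm", "payload": {
  "increments": [
    [[0,0,0,0,0,0.954,-1],[0,0,0,0,0,0.954,-1],[0,0,0,0,0,0.954,-1],[0,0,0,0,0,0,-1],[0,0,0,0,0,0,-1]]
  ]
}}

```text
time: 48.23
tool_pos: [0.4495, -0.4117, 0.2588]
tcp_rot: [-3.14, -0.011, -0.004]
wrist_force: [-0.6, 0.2, -1.2]
width: 0.181
grip_force: 59.1
```

Run:
```python
from h import *
s=st();plan(.447,-.415,.0985,0,1)
c=cam('wrist'); save('w14',*c);U,V,P=cloud(*c)
m=(P[...,2]>.035)&(P[...,2]<.055)&(c[0].max(2)<110)&(P[...,0]>.37)&(P[...,0]<.52)&(P[...,1]<-.23); q=P[m]
if len(q)>50: print('cap',cv2.minEnclosingCircle((q[:,:2]*1000).astype(np.float32)),len(q),np.percentile(q,[2,98],0).round(3))
```

```text
t 48.23 pos [ 0.4495 -0.4117  0.2588] x [1.    0.007 0.002] y [ 0.007 -1.    -0.001] z [ 0.002  0.001 -1.   ] q [-0.78  0.17  1.8   0.    1.17  0.78] w 0.181 gf 59.115784764289856 F [-0.6  0.2 -1.2]
turn total [-0.01 -0.02  0.07] per row [-0.011 -0.022  0.069] | shift world [-0.0025 -0.0033 -0.1603] units in turned frame [-0.085  0.111  5.343] in present frame [-0.098  0.116  5.343]
cap ((466.164306640625, -479.2913818359375), 209.66311645507812) 3975 [[ 0.377 -0.617  0.036]
 [ 0.514 -0.276  0.054]]
```

{"api": "jog_arm", "payload": {
  "increments": [
    [[-0.09,0.11,0.7,0,0,0,-1],[0,0,0.85,0,0,0,-1],[0,0,0.85,0,0,0,-1],[0,0,0.85,0,0,0,-1],[0,0,0.8,0,0,0,-1]]
  ]
}}

```text
time: 48.7
tool_pos: [0.4469, -0.4153, 0.1364]
tcp_rot: [-3.141, -0.01, -0.004]
wrist_force: [-0.2, -0.6, -1.6]
width: 0.179
grip_force: 59.2
```

{"api": "jog_arm", "payload": {
  "increments": [
    [[0,0,0.6,0,0,0,-1],[0,0,0.3,0,0,0,-1],[0,0,0.05,0,0,0,-1],[0,0,0,0,0,0,-1],[0,0,0,0,0,0,-1]]
  ]
}}

```text
time: 49.12
tool_pos: [0.4479, -0.4163, 0.1105]
tcp_rot: [3.14, 0.007, 0.007]
wrist_force: [0.3, -0.6, -1.5]
width: 0.18
grip_force: 59.1
```

{"api": "jog_arm", "payload": {
  "increments": [
    [[0,0,0.06,0,0,0,-1],[0,0,0.06,0,0,0,-1],[0,0,0.06,0,0,0,-1],[0,0,0,0,0,0,-1],[0,0,0,0,0,0,-1]]
  ]
}}

```text
time: 49.53
tool_pos: [0.4471, -0.4156, 0.1039]
tcp_rot: [-3.141, -0.007, -0.004]
wrist_force: [-0.0, 0.6, -0.6]
width: 0.172
grip_force: 59.1
```

{"api": "jog_arm", "payload": {
  "increments": [
    [[0,0,0.05,0,0,0,-1],[0,0,0.05,0,0,0,-1],[0,0,0,0,0,0,-1],[0,0,0,0,0,0,-1],[0,0,0,0,0,0,-1]]
  ]
}}

```text
time: 49.95
tool_pos: [0.4471, -0.4156, 0.1006]
tcp_rot: [-3.141, -0.006, -0.004]
wrist_force: [0.4, -0.2, -1.5]
width: 0.178
grip_force: 59.1
```

Two millimetres more, then release part-way, lift clear and look.

{"api": "jog_arm", "payload": {
  "increments": [
    [[0,0,0.05,0,0,0,-1],[0,0,0.03,0,0,0,-1],[0,0,0,0,0,0,-1],[0,0,0,0,0,0,-1],[0,0,0,0,0,0,-1]]
  ]
}}

```text
time: 50.37
tool_pos: [0.4471, -0.4156, 0.0984]
tcp_rot: [-3.141, -0.007, -0.004]
wrist_force: [0.3, -0.3, -0.7]
width: 0.179
grip_force: 59.3
```

{"api": "jog_arm", "payload": {
  "increments": [
    [[0,0,0,0,0,0,-0.2],[0,0,0,0,0,0,-0.2],[0,0,0,0,0,0,-0.2],[0,0,0,0,0,0,-0.2],[0,0,0,0,0,0,-0.2]]
  ]
}}

```text
time: 50.78
tool_pos: [0.4472, -0.4157, 0.0985]
tcp_rot: [-3.141, -0.006, -0.004]
wrist_force: [0.4, 0.0, 0.2]
width: 0.405
grip_force: 0.0
```

{"api": "jog_arm", "payload": {
  "increments": [
    [[0,0,-0.2,0,0,0,-0.2],[0,0,-0.5,0,0,0,-0.2],[0,0,-0.8,0,0,0,-0.2],[0,0,-0.9,0,0,0,-0.2],[0,0,-0.9,0,0,0,-0.2]]
  ]
}}

```text
time: 51.2
tool_pos: [0.4465, -0.4153, 0.1982]
tcp_rot: [-3.14, -0.006, -0.003]
wrist_force: [0.7, -0.3, -0.6]
width: 0.4
grip_force: 0.0
```

{"api": "jog_arm", "payload": {
  "increments": [
    [[0,0,-0.9,0,0,0,-0.2],[0,0,-0.9,0,0,0,-0.2],[0,0,-0.9,0,0,0,-0.2],[0,0,-0.9,0,0,0,-0.2],[0,0,-0.5,0,0,0,-0.2]]
  ]
}}

```text
time: 51.62
tool_pos: [0.4472, -0.4164, 0.3251]
tcp_rot: [3.138, 0.006, 0.01]
wrist_force: [0.5, 0.2, 0.1]
width: 0.4
grip_force: 0.0
```

Run:
```python
from h import *
s=st(); c=cam('wrist'); save('w15',*c);U,V,P=cloud(*c)
q=P[(P[...,2]>.053)&(P[...,2]<.068)&(c[0].min(2)>110)&(P[...,0]>.36)&(P[...,0]<.56)&(P[...,1]<-.35)&(P[...,1]>-.48)]; print('rib',len(q),cv2.minAreaRect((q[:,:2]*1000).astype(np.float32)),np.median(q[:,2]))
t=cam('side'); save('s5',*t);U,V,P=cloud(*t)
for lo,hi in((.04,.056),(.056,.075)):
    m=(P[...,2]>lo)&(P[...,2]<hi)&(P[...,0]>.37)&(P[...,0]<.71)&(P[...,1]<-.23)&(P[...,1]>-.48); q=P[m]; print(lo,len(q),np.percentile(q,[3,50,97],0).round(3).tolist() if len(q) else '')
t=cam('top'); save('top6',*t)
for n,u,v in [('jar',398,268),('tin',241,271),('spoon',173,171)]: print(n,pt(*t[1:],u,v).round(3),pt(*load('top0')[1:],u,v).round(3))
```

```text
t 51.62 pos [ 0.4472 -0.4164  0.3251] x [1.    0.004 0.007] y [ 0.004 -1.     0.004] z [ 0.007 -0.004 -1.   ] q [-0.79  0.13  1.73  0.    1.28  0.77] w 0.4 gf 0.0 F [0.5 0.2 0.1]
rib 1135 ((447.2293701171875, -414.6357116699219), (78.49715423583984, 15.5508451461792), 0.4567461311817169) 0.059767355250416154
0.04 390 [[0.411, -0.411, 0.041], [0.44, -0.309, 0.047], [0.478, -0.275, 0.055]]
0.056 113 [[0.411, -0.421, 0.056], [0.446, -0.413, 0.06], [0.483, -0.406, 0.063]]
jar [ 0.365 -0.17   0.103] [ 0.365 -0.171  0.098]
tin [0.354 0.204 0.043] [0.354 0.204 0.046]
spoon [0.609 0.397 0.015] [0.609 0.396 0.018]
```

Run:
```python
from h import *
ok=True
for n in('top6','s5'):
    c=load(n);U,V,P=cloud(*c);Q=toC(P);z=P[...,2]
    h=((Q[...,0]>-150)&(Q[...,0]<3)&(abs(Q[...,1])<86)&(z>.081)&(z<.1)).sum(); print(n,h); ok&=h<5
if ok: print(bot.finish_job())
```

```text
top6 1
s5 0
the job is handed in; nothing more can be done
None
```

The job is handed in: the cap, cover and scraper are in the tray, and the deck showed no chunks in two views. I could see four of the five chunks in the throat; the fifth is probably hidden under its front edge. The jar, tin and spoon are where they were.

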